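# Secure the lathe's drive-box cover with quarter-turn studs

### The job

Secure the cover of the lathe's drive box: some of its sprung fastener receptacles are worn and give far too easily (a gentle press beside the slot tells which), so lock every panel stud lying about on the bench into a stiff receptacle of its own (line the foot up with the slot, push in against the spring, quarter turn, let go), leaving the weak ones empty. Only when all the studs are locked, throw the isolator lever fully over to on. Don't shift or upset the other things on the bench.

Things in the scene. Friction and masses are not known exactly. Their poses are not given: they have to be found in the camera images.
- drive_box: Flat grey steel box, 240 (x) by 360 (y) mm, cover top 40 mm above the bench, fixed; place and angle vary. Origin: centre of its underside, z up. On its cover six receptacles in a grid (x = -55, 55; y = -115, 0, 115 mm). Four receptacles have stiff springs, two worn, weak ones; they look alike, and where they are varies.
- socket_a: Receptacle fixed on the drive box. Origin on its axis at bench height, z up, x along its slot. Beneath the sprung plate (see pad_a) a fixed plate, top 40 and underside 34 mm above the bench, has a slot 39.5 (x) by 21.5 (y) mm; empty below, down to the bench. Its place on the cover and its slot's direction vary.
- pad_a: Origin: centre of the top of socket_a's sprung steel plate: 72 mm square, 5 mm thick, slot 42 (x) by 24 (y) mm. No metal at the centre: press beside the slot, 24 mm off along y. Rest: top 55 mm above the bench; goes straight down 10 mm at most, springs back. A 4 N push sends a stiff one 3 to 4 mm down (1.6 N to start, then 800 N/m), a weak one the full 10 mm (3 N at the end).
- socket_b: Receptacle, same in size and axes as socket_a; its spring may be stiff or weak.
- pad_b: Origin: centre of the top of this receptacle's sprung plate, same as pad_a.
- socket_c: Receptacle, same in size and axes as socket_a; its spring may be stiff or weak.
- pad_c: Origin: centre of the top of this receptacle's sprung plate, same as pad_a.
- socket_d: Receptacle, same in size and axes as socket_a; its spring may be stiff or weak.
- pad_d: Origin: centre of the top of this receptacle's sprung plate, same as pad_a.
- socket_e: Receptacle, same in size and axes as socket_a; its spring may be stiff or weak.
- pad_e: Origin: centre of the top of this receptacle's sprung plate, same as pad_a.
- socket_f: Receptacle, same in size and axes as socket_a; its spring may be stiff or weak.
- pad_f: Origin: centre of the top of this receptacle's sprung plate, same as pad_a.
- stud_1: Loose quarter-turn stud, 62 mm high, 90 g. Origin: centre of its foot's underside; z up to its head, x along foot and wing. Steel foot 36 (x) by 18 (y) by 8 mm; shaft 14 mm thick; black collar 64 mm across at z = 24 to 28; black wing grip 44 (x) by 14 (y) mm at z = 28 to 62, gripped across the 14 mm. Bottom-heavy: stands on the bench and rights itself when tipped. May be absent.
- stud_2: Stud same as stud_1; may be absent. To lock any stud: wing in line with the slot, foot lowered through both slots, pushed on until its origin is about 23 mm above the bench (collar presses the sprung plate down 8 mm: about 8 N if stiff), quarter turn either way (no stop), let go: the spring lifts the foot against the fixed plate's underside, origin then 26 mm up.
- stud_3: Stud same as stud_1; may be absent. A stud let go in line with the slot, not turned, rises until its origin is about 30 mm above the bench; set down across the slot, it stands on the sprung plate, origin about 55 mm up.
- stud_4: Stud same as stud_1; may be absent.
- isolator (a joint): Toggle lever of the isolator switch on the bench beside the drive box: 0 = off, leaning towards the drive box's -x; 1.0 rad = on, leaning towards +x. It turns about the box's y direction and stays where it is left (light friction).
- isolator_tip (a point): Centre of the lever's black ball, 26 mm across, 55 mm from its pivot; rod 10 mm thick. The pivot is 22 mm above the bench, on a block 70 (x) by 50 (y) by 25 mm.
- isolator_base: Fixed grey block of the isolator; origin: centre of its underside; x is the direction that the lever is thrown to on, same as the box's x; its own y is the lever's axis.
- finish_jar: Bystander, loose, not needed: amber glass jar 52 mm across, 75 mm high.
- sanding_block: Bystander, loose, not needed: cork block 70 by 35 by 30 mm.
- tape_roll: Bystander, loose, not needed: paper tape roll 76 mm across, 24 mm high.
- bowl_blank: Bystander, loose, not needed: turned wooden bowl blank 124 mm across, 45 mm high.
Mind the look-alikes: they are no part of the job. Leave any red look-alike of the stud_1 alone. Leave any blue look-alike of the isolator_base alone.

How it is judged:
On the way, in this order (a step that is already met when the one before it is completed fails the run):
1. every stud that is there is locked in a stiff receptacle (height (world z) of stud_1 between 0.018 and 0.03 m and angle between each of stud_1, stud_2, stud_3, stud_4's own z axis and vertical below 0.15 rad and ((contact force between stud_1 and pad_a above 3.2 N and angle between the x axis of stud_1 and the x axis of socket_a, either way round above 1.22 rad) or (contact force between stud_1 and pad_b above 3.2 N and angle between the x axis of stud_1 and the x axis of socket_b, either way round above 1.22 rad) or (contact force between stud_1 and pad_c above 3.2 N and angle between the x axis of stud_1 and the x axis of socket_c, either way round above 1.22 rad) or (contact force between stud_1 and pad_d above 3.2 N and angle between the x axis of stud_1 and the x axis of socket_d, either way round above 1.22 rad) or (contact force between stud_1 and pad_e above 3.2 N and angle between the x axis of stud_1 and the x axis of socket_e, either way round above 1.22 rad) or (contact force between stud_1 and pad_f above 3.2 N and angle between the x axis of stud_1 and the x axis of socket_f, either way round above 1.22 rad)) and height (world z) of stud_2 between 0.018 and 0.03 m and ((contact force between stud_2 and pad_a above 3.2 N and angle between the x axis of stud_2 and the x axis of socket_a, either way round above 1.22 rad) or (contact force between stud_2 and pad_b above 3.2 N and angle between the x axis of stud_2 and the x axis of socket_b, either way round above 1.22 rad) or (contact force between stud_2 and pad_c above 3.2 N and angle between the x axis of stud_2 and the x axis of socket_c, either way round above 1.22 rad) or (contact force between stud_2 and pad_d above 3.2 N and angle between the x axis of stud_2 and the x axis of socket_d, either way round above 1.22 rad) or (contact force between stud_2 and pad_e above 3.2 N and angle between the x axis of stud_2 and the x axis of socket_e, either way round above 1.22 rad) or (contact force between stud_2 and pad_f above 3.2 N and angle between the x axis of stud_2 and the x axis of socket_f, either way round above 1.22 rad)) and height (world z) of stud_3 between 0.018 and 0.03 m and ((contact force between stud_3 and pad_a above 3.2 N and angle between the x axis of stud_3 and the x axis of socket_a, either way round above 1.22 rad) or (contact force between stud_3 and pad_b above 3.2 N and angle between the x axis of stud_3 and the x axis of socket_b, either way round above 1.22 rad) or (contact force between stud_3 and pad_c above 3.2 N and angle between the x axis of stud_3 and the x axis of socket_c, either way round above 1.22 rad) or (contact force between stud_3 and pad_d above 3.2 N and angle between the x axis of stud_3 and the x axis of socket_d, either way round above 1.22 rad) or (contact force between stud_3 and pad_e above 3.2 N and angle between the x axis of stud_3 and the x axis of socket_e, either way round above 1.22 rad) or (contact force between stud_3 and pad_f above 3.2 N and angle between the x axis of stud_3 and the x axis of socket_f, either way round above 1.22 rad)) and height (world z) of stud_4 between 0.018 and 0.03 m and ((contact force between stud_4 and pad_a above 3.2 N and angle between the x axis of stud_4 and the x axis of socket_a, either way round above 1.22 rad) or (contact force between stud_4 and pad_b above 3.2 N and angle between the x axis of stud_4 and the x axis of socket_b, either way round above 1.22 rad) or (contact force between stud_4 and pad_c above 3.2 N and angle between the x axis of stud_4 and the x axis of socket_c, either way round above 1.22 rad) or (contact force between stud_4 and pad_d above 3.2 N and angle between the x axis of stud_4 and the x axis of socket_d, either way round above 1.22 rad) or (contact force between stud_4 and pad_e above 3.2 N and angle between the x axis of stud_4 and the x axis of socket_e, either way round above 1.22 rad) or (contact force between stud_4 and pad_f above 3.2 N and angle between the x axis of stud_4 and the x axis of socket_f, either way round above 1.22 rad)) and value of joint isolator below 0.4 rad), for 0.3 s.
2. the isolator lever is thrown to on (value of joint isolator above 0.85 rad), for 0.2 s.
At the end, for the whole second after the job is handed in: Each stud present has its foot under a receptacle's fixed plate (origin 18 to 30 mm up), upright, turned over 1.22 rad from the slot, at rest, its collar pressed by the sprung plate with over 3.2 N (stiff about 5 N, weak 1.4 N); lever beyond 0.85 rad (height (world z) of stud_1 between 0.018 and 0.03 m and angle between each of stud_1, stud_2, stud_3, stud_4's own z axis and vertical below 0.15 rad and ((contact force between stud_1 and pad_a above 3.2 N and angle between the x axis of stud_1 and the x axis of socket_a, either way round above 1.22 rad) or (contact force between stud_1 and pad_b above 3.2 N and angle between the x axis of stud_1 and the x axis of socket_b, either way round above 1.22 rad) or (contact force between stud_1 and pad_c above 3.2 N and angle between the x axis of stud_1 and the x axis of socket_c, either way round above 1.22 rad) or (contact force between stud_1 and pad_d above 3.2 N and angle between the x axis of stud_1 and the x axis of socket_d, either way round above 1.22 rad) or (contact force between stud_1 and pad_e above 3.2 N and angle between the x axis of stud_1 and the x axis of socket_e, either way round above 1.22 rad) or (contact force between stud_1 and pad_f above 3.2 N and angle between the x axis of stud_1 and the x axis of socket_f, either way round above 1.22 rad)) and height (world z) of stud_2 between 0.018 and 0.03 m and ((contact force between stud_2 and pad_a above 3.2 N and angle between the x axis of stud_2 and the x axis of socket_a, either way round above 1.22 rad) or (contact force between stud_2 and pad_b above 3.2 N and angle between the x axis of stud_2 and the x axis of socket_b, either way round above 1.22 rad) or (contact force between stud_2 and pad_c above 3.2 N and angle between the x axis of stud_2 and the x axis of socket_c, either way round above 1.22 rad) or (contact force between stud_2 and pad_d above 3.2 N and angle between the x axis of stud_2 and the x axis of socket_d, either way round above 1.22 rad) or (contact force between stud_2 and pad_e above 3.2 N and angle between the x axis of stud_2 and the x axis of socket_e, either way round above 1.22 rad) or (contact force between stud_2 and pad_f above 3.2 N and angle between the x axis of stud_2 and the x axis of socket_f, either way round above 1.22 rad)) and height (world z) of stud_3 between 0.018 and 0.03 m and ((contact force between stud_3 and pad_a above 3.2 N and angle between the x axis of stud_3 and the x axis of socket_a, either way round above 1.22 rad) or (contact force between stud_3 and pad_b above 3.2 N and angle between the x axis of stud_3 and the x axis of socket_b, either way round above 1.22 rad) or (contact force between stud_3 and pad_c above 3.2 N and angle between the x axis of stud_3 and the x axis of socket_c, either way round above 1.22 rad) or (contact force between stud_3 and pad_d above 3.2 N and angle between the x axis of stud_3 and the x axis of socket_d, either way round above 1.22 rad) or (contact force between stud_3 and pad_e above 3.2 N and angle between the x axis of stud_3 and the x axis of socket_e, either way round above 1.22 rad) or (contact force between stud_3 and pad_f above 3.2 N and angle between the x axis of stud_3 and the x axis of socket_f, either way round above 1.22 rad)) and height (world z) of stud_4 between 0.018 and 0.03 m and ((contact force between stud_4 and pad_a above 3.2 N and angle between the x axis of stud_4 and the x axis of socket_a, either way round above 1.22 rad) or (contact force between stud_4 and pad_b above 3.2 N and angle between the x axis of stud_4 and the x axis of socket_b, either way round above 1.22 rad) or (contact force between stud_4 and pad_c above 3.2 N and angle between the x axis of stud_4 and the x axis of socket_c, either way round above 1.22 rad) or (contact force between stud_4 and pad_d above 3.2 N and angle between the x axis of stud_4 and the x axis of socket_d, either way round above 1.22 rad) or (contact force between stud_4 and pad_e above 3.2 N and angle between the x axis of stud_4 and the x axis of socket_e, either way round above 1.22 rad) or (contact force between stud_4 and pad_f above 3.2 N and angle between the x axis of stud_4 and the x axis of socket_f, either way round above 1.22 rad)) and value of joint isolator above 0.85 rad and linear speed of each of stud_1, stud_2, stud_3, stud_4 below 0.03 m/s); the robot touches nothing.
It fails at once if the isolator is thrown while a stud is not yet in a receptacle (value of joint isolator above 0.5 rad and velocity of joint isolator above 0.2 rad/s and (height (world z) of any of stud_1, stud_2, stud_3, stud_4 below 0.018 m or height (world z) of any of stud_1, stud_2, stud_3, stud_4 above 0.032 m)).
It fails at once if a bystander is shoved more than 60 mm (distance of any of finish_jar, sanding_block, tape_roll, bowl_blank from where it was at the start of the episode above 0.06 m).
It fails at once if the jar is knocked over (angle between finish_jar's own z axis and vertical above 0.7 rad).
Of stud_1, stud_2, stud_3, stud_4 only 3 to 4 are there at a start; the rules pass over those that are not, and their reading is None.
At some moment in a run one of stud_1, stud_2, stud_3, stud_4 may be knocked a few centimetres aside while the robot is not near it.
Once in a run the grip may slacken for a moment while it holds something.
It also fails if it takes over 210 s, if anything falls off the work surface, if the arm or the gripper's body presses on something with over 40 N, if the wrist force passes 120 N, or if a joint passes its speed limit or range.

### The arm

A 7-joint arm with a two-finger parallel gripper is mounted at the origin on the work surface. World frame = base frame: x ahead of the robot, y to its left, z up, the work surface at z = 0. Lengths are in m, angles in rad, forces in N, time in s.
With the tool pointing down it reaches from about 0.425 to 0.875 m from the base axis. Payload 8.4 kg.
Tool frame: the origin (TCP) lies on the centre line of the jaws, within the pads' length; the fingertips stand robot.tip_reach ahead of it and the grasp point (between the pads) lies 8 mm behind it (robot.tip_reach is the distance from the TCP to the fingertips, in m); z points along the fingers, y is the line along which they close (so a half turn about z gives the same grasp; the last joint's range is limited). The gripper opens to 87 mm and grips with 3 to 60 N. Pads are 19 mm wide; open, the fingers measure 117 mm over their backs; the gripper's body (75 mm by 190 mm) begins 51 mm behind the grasp point.
Start: joints at [1.052, 0.333, 0.04, 1.465, -0.013, 1.343, -0.059], TCP at [0.265, -0.594, 0.234] pointing down, gripper open.
Joint ranges: [-2.58, 2.58], [-0.38, 2.09], [-1.3, 1.39], [0.25, 2.4], [-1.5, 4.64], [0.08, 2.09], [-2.65, 2.65]. Speed limits (rad/s): [2.22, 2.22, 2.79, 2.79, 3.14, 3.14, 3.14].

### API

Orientations are given as a rotation vector (axis times angle).
In Python, from cell import robot, eyes gives the robot as it stands.
- The arm moves only by the tool step_arm, never from a script. Its argument "steps" is one flat list of numbers, 5 for each row, row after row: the shift along the tool's x, y, z in m, then the turn about the tool's z in rad, then the gripper's target within -1 to 1 (fully open at 1, half-way at 0, shut at -1). A call has 1 to 20 rows; each row shifts and turns the commanded pose from where the row before left it, along the tool's axes as they then stand; what a row does not reach is not made up. A row lasts 1/8 s, in which the tool goes at most 62.5 mm and 10.7 degrees, less where a joint would pass 70% of its speed; a pose out of reach is approached as far as the arm can. A call with a gripper value outside its range is refused whole. The fingers move at their own pace and stop on an object; "grip_force" is the grip in N (left out, the last holds). Time passes only in rows, so rows that do not move let the fingers close. It gives the time, the measured TCP pose, the force, the opening and the grip force at its end, in the units of the state.
- robot.sense(): the state, without advancing time (a new reading comes with each control period).
- eyes.read_camera(name): name is "side" or "top"; returns a dict with "img" (400x640x3 uint8, blue, green, red), "fovy" (degrees; the focal length in pixels is half the picture's height over the tangent of half this angle, whatever the lens; pixels are square), "cx", "cy" (the principal point, pixels), "k1" (the pictures are not rectified: a ray, as slopes to the right and down, at radius r is drawn at 1 + k1 r^2 times it, then the intrinsics apply), "xyz" and "rotation" of the camera in the world. Camera axes: x right, y up, looking along -z (the intrinsics and any distortion apply to the point x, -y, -z); pixel columns grow to the right and rows downward; lengths in m; the calibration is good to about 2 mm. A picture is of the moment at which its call begins. There is no depth.
- robot.job_done(): hands the job in; it is judged then, once.
Trained networks look in the newest picture that a camera, given by its name, has taken for a name from the list of things; names that differ only in an ending like _2 or _b are one class to them, and where a whole thing is asked for, a point or a joint stands for the part that bears it (a point fixed in the world has none). Each returns a list of dicts, best first, with "confidence" (0 to 1); they miss things now and then, are a little off and sometimes report something else, mostly with a low value. They report only what shows in the picture. A call takes as long as a camera call. They do not tell look-alikes from the thing itself.
- eyes.recognise(camera, query): "bbox" ([left, top, right, bottom] in pixels, round what is visible of it).
- eyes.regions_of(camera, query): "region" (400x640 bool, what is visible of it) and "bbox" ([left, top, right, bottom] in pixels, round what is visible of it).
The state is a dict: "clock": time; "qpos": joint angles; "qd": joint speeds; "joint_efforts": joint torques, N m; "tool_pos": TCP position; "tcp_rot": TCP orientation; "force": force on the tool from outside, world axes, zero at the start; "ft_torque": the same for the moment, N m; "width": opening from 0.0 (shut) to 1.0 (fully open); "grip_force": force on a finger pad.
Only numpy, scipy, OpenCV 4.12 (cv2) and the standard library are available. Lean on these libraries where they do the work, as an engineer would, in place of code of your own. Each camera call takes 0.05 s, during which the arm holds its last target. There are 200 camera calls.

## Working session

There is one attempt and no reset: what is moved stays moved. The work goes in short steps, Python scripts to look and compute and a tool call to move; the robot and the scene stay as the last step left them, time stands still between calls to the robot, and variables do not carry over. Pictures are saved under pics/ and viewed, at most 14 in all, crops included, and the job is handed in when it is done.

Besides the shell and the picture viewer there is one more tool, called after "Call:" as name(argument=value, ...) on one line, values as JSON. step_arm: Moves the arm, as the interface text tells. Its arguments: {"type":"object","properties":{"steps":{"type":"array","items":{"type":"number"}},"grip_force":{"type":"number"}},"required":["steps"]}

```bash
ls; mkdir -p pics; cat > h.py <<'E'
import numpy as np, cv2
from scipy.spatial.transform import Rotation as R
from cell import robot, eyes
def rot(c):
    r=np.array(c["rotation"],float)
    return r if r.shape==(3,3) else R.from_rotvec(r).as_matrix()
def K(c):
    f=200/np.tan(np.radians(c["fovy"])/2)
    return np.array([[f,0,c["cx"]],[0,f,c["cy"]],[0,0,1.]]), np.array([c["k1"],0,0,0.])
def pix2w(c,uv,z):
    """pixels -> world points at height z"""
    k,d=K(c); uv=np.array(uv,float).reshape(-1,1,2)
    p=cv2.undistortPoints(uv,k,d,None,None).reshape(-1,2)
    ray=np.c_[p[:,0],-p[:,1],-np.ones(len(p))]@rot(c).T
    o=np.array(c["xyz"]); t=(z-o[2])/ray[:,2]
    return o+ray*t[:,None]
def w2pix(c,P):
    k,d=K(c); q=(np.array(P,float).reshape(-1,3)-np.array(c["xyz"]))@rot(c)
    q=q*[1,-1,-1]
    return cv2.projectPoints(q,np.zeros(3),np.zeros(3),k,d)[0].reshape(-1,2)
E
python3 - <<'E'
from h import *
s=robot.sense(); print({k:np.round(v,3).tolist() for k,v in s.items()}, robot.tip_reach)
for n in("top","side"):
    c=eyes.read_camera(n); cv2.imwrite(f"pics/{n}0.png",c["img"])
    print(n,{k:np.round(v,4).tolist() for k,v in c.items() if k!="img"})
    for q in("drive_box","socket_a","pad_a","stud_1","isolator_base","isolator_tip","finish_jar","sanding_block","tape_roll","bowl_blank"):
        print(q,[(np.round(d["bbox"]).astype(int).tolist(),round(d["confidence"],2)) for d in eyes.recognise(n,q)])
E
```

```text
pics
{'clock': 0.0, 'qpos': [1.052, 0.334, 0.04, 1.466, -0.013, 1.343, -0.058], 'qd': [-0.0, 0.001, -0.001, -0.001, -0.001, -0.001, -0.001], 'joint_efforts': [-0.001, -65.636, 1.335, -40.38, -0.06, 0.045, 0.0], 'tool_pos': [0.265, -0.593, 0.233], 'tcp_rot': [-3.071, -0.654, 0.001], 'force': [-0.953, -0.242, 0.591], 'ft_torque': [-0.008, 0.053, 0.036], 'grip_force': 0.0, 'width': 1.001} 0.011
top {'fovy': 56.3627, 'cx': 319.1503, 'cy': 200.9766, 'k1': 0.0155, 'xyz': [0.3951, -0.0342, 1.0493], 'rotation': [0.1349, -0.0705, -1.5892]}
drive_box [([206, 148, 337, 243], 0.72), ([297, 198, 334, 230], 0.4)]
socket_a [([218, 196, 245, 228], 0.95), ([298, 199, 335, 228], 0.92), ([302, 154, 331, 191], 0.83), ([258, 198, 287, 225], 0.67), ([260, 198, 286, 222], 0.59), ([260, 159, 291, 184], 0.56)]
pad_a [([219, 201, 245, 228], 0.92), ([259, 158, 292, 187], 0.81), ([299, 160, 336, 192], 0.79), ([297, 197, 331, 229], 0.79), ([259, 198, 287, 226], 0.71), ([220, 152, 244, 185], 0.59)]
stud_1 [([449, 228, 474, 248], 0.81), ([390, 209, 411, 234], 0.67), ([439, 182, 463, 209], 0.67), ([400, 172, 426, 1
[... 816 characters left out ...]
 219], 0.84), ([275, 262, 304, 289], 0.83), ([264, 220, 290, 242], 0.75), ([292, 234, 321, 258], 0.71), ([242, 247, 272, 271], 0.58), ([311, 207, 336, 228], 0.54)]
stud_1 [([373, 131, 391, 141], 0.65), ([373, 148, 395, 166], 0.63), ([329, 158, 348, 176], 0.59), ([354, 173, 370, 192], 0.56), ([347, 144, 364, 164], 0.48), ([290, 232, 325, 262], 0.16)]
isolator_base [([219, 324, 255, 356], 0.59), ([240, 291, 269, 319], 0.55)]
isolator_tip [([264, 222, 290, 241], 0.66)]
finish_jar [([317, 126, 330, 144], 0.56)]
sanding_block [([376, 133, 393, 143], 0.73), ([251, 292, 263, 305], 0.63)]
tape_roll [([390, 177, 413, 193], 0.74)]
bowl_blank [([283, 141, 313, 166], 0.95), ([292, 234, 322, 259], 0.61)]
```

```bash
python3 -c "
import cv2
a=cv2.imread('pics/top0.png')[100:300,130:530]; cv2.imwrite('pics/topc.png',cv2.resize(a,None,fx=2,fy=2,interpolation=cv2.INTER_CUBIC))
a=cv2.imread('pics/side0.png')[110:370,210:430]; cv2.imwrite('pics/sidec.png',cv2.resize(a,None,fx=2.3,fy=2.3,interpolation=cv2.INTER_CUBIC))"
```

```text
(no output)
```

View pics/topc.png

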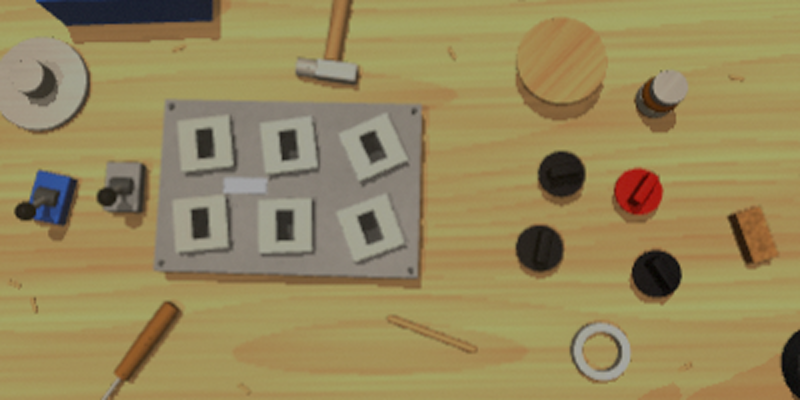

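View pics/sidec.png

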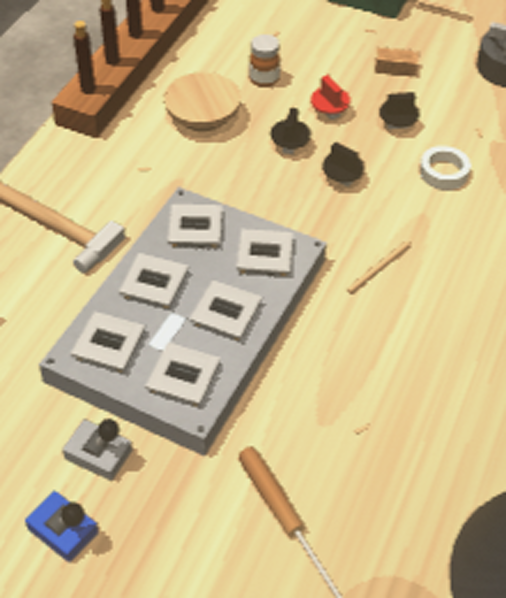

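Top crop: three black studs at full-image px (411,187), (400,224) and (458,237). The red one at (449,196) is a look-alike, so I leave it. The grey isolator at (191,193) is the real one, and the blue one at (155,198) is the decoy. The six pads sit on the grey box. The dark thing at the right edge looks like the gripper.

```bash
cat > fit.py <<'E'
from h import *
from scipy.optimize import minimize
S=4
def hullmask(c,parts,x0,y0,w,h):
    m=np.zeros((h*S,w*S),np.uint8)
    for P in parts:
        q=cv2.convexHull(((w2pix(c,P)-[x0-.5,y0-.5])*S*16).astype(np.int32))
        cv2.fillConvexPoly(m,q,255,cv2.LINE_AA,4)
    return cv2.resize(m,(w,h),interpolation=cv2.INTER_AREA)/255.
def rz(P,p):
    a=p[2];P=np.array(P,float);ca,sa=np.cos(a),np.sin(a)
    return np.c_[P[:,0]*ca-P[:,1]*sa+p[0],P[:,0]*sa+P[:,1]*ca+p[1],P[:,2]]
def box(lx,ly,z0,z1): return [(sx*lx/2,sy*ly/2,z) for sx in(-1,1) for sy in(-1,1) for z in(z0,z1)]
def cyl(r,z0,z1): return [(r*np.cos(t),r*np.sin(t),z) for t in np.linspace(0,2*np.pi,40) for z in(z0,z1)]
STUD=[cyl(.032,.024,.028),box(.044,.014,.028,.062)]
PAD=[box(.072,.072,.052,.055)]
def fit(cams,masks,parts,p0,pad=10):
    """cams list, masks list of float images; returns pose and IoU-like cost"""
    wins=[]
    for c,m in zip(cams,masks):
        uv=w2pix(c,rz(np.vstack(parts),p0)); a=np.floor(uv.min(0)-pad).astype(int); b=np.ceil(uv.max(0)+pad).astype(int)
        a=np.maximum(a,0); wins.append((c,m[a[1]:b[1],a[0]:b[0]],a))
    def cost(p):
        t=0
        for c,m,a in wins:
            r=hullmask(c,[rz(P,p) for P in parts],a[0],a[1],m.shape[1],m.shape[0])
            t+=np.abs(r-m).sum()/r.sum()
        return t
    best=None
    for da in(0,.5,1.05,-.5):
        s=np.array([p0[0],p0[1],p0[2]+da])
        r=minimize(cost,s,method="Nelder-Mead",options=dict(initial_simplex=s+np.array([[0,0,0],[.006,0,0],[0,.006,0],[0,0,.25]]),xatol=1e-4,fatol=1e-4))
        if best is None or r.fun<best.fun: best=r
    return best.x,best.fun
E
cat > m1.py <<'E'
from fit import *
C={n:eyes.read_camera(n) for n in("top","side")}
import pickle; pickle.dump(C,open("C0.pkl","wb"))
def hsv(c): return cv2.cvtColor(c["img"],cv2.COLOR_BGR2HSV)
for n,b in(("top",[(218,152,246,228)]),("side",[])):
    i=hsv(C[n])
for n,pts in(("top",[(232,160),(240,215),(205,195) ,(400,224),(411,187)]),("side",[(305,250),(262,266),(300,290)])):
    for u,v in pts: print(n,(u,v),C[n]["img"][v,u],hsv(C[n])[v,u])
E
python3 m1.py; python3 - <<'E'
import sys; sys.path.insert(0,'.')
from fit import *; import pickle
C=pickle.load(open("C0.pkl","rb"))
t=C["top"]
for n,uv,z in [("pads",[(232,172),(274,173),(317,173),(231,211),(273,213),(315,213)],.055),("boxcorner",[(211,150),(341,152),(207,236),(339,240)],.04),("studs",[(411,187),(400,224),(458,237),(449,196)],.03),("iso",[(192,193),(155,198)],.025),("corner",[(535,282)],.1)]:
    print(n,np.round(pix2w(t,uv,z)[:,:2],3).tolist())
E
```

```text
top (232, 160) [143 162 163] [ 29  31 163]
top (240, 215) [142 162 163] [ 29  33 163]
top (205, 195) [ 90 144 164] [ 22 115 164]
top (400, 224) [32 38 43] [16 65 43]
top (411, 187) [21 27 30] [20 77 30]
side (305, 250) [201 215 223] [ 19  25 223]
side (262, 266) [201 216 224] [ 20  26 224]
side (300, 290) [172 178 184] [ 15  17 184]
pads [[0.612, 0.243], [0.606, 0.127], [0.603, 0.01], [0.504, 0.244], [0.496, 0.13], [0.494, 0.017]]
boxcorner [[0.68, 0.307], [0.663, -0.057], [0.439, 0.314], [0.421, -0.045]]
studs [[0.562, -0.246], [0.461, -0.212], [0.423, -0.363], [0.534, -0.347]]
iso [[0.561, 0.364], [0.549, 0.469]]
corner [[0.309, -0.516]]
```

```bash
cat > m2.py <<'E'
from fit import *; import pickle
C=pickle.load(open("C0.pkl","rb"))
def padmask(c):
    b=c["img"].astype(float).mean(2)
    def m(p):
        uv=np.round(w2pix(c,rz(box(.052,.052,.055,.055),p))).astype(int)
        hi=np.median([b[v,u] for u,v in uv]); 
        uv=np.round(w2pix(c,rz(box(.098,.098,.04,.04),p))).astype(int); lo=np.median([b[v,u] for u,v in uv])
        s=np.clip((b-lo)/(hi-lo),0,1)
        cs,_=cv2.findContours((s>.5).astype(np.uint8),cv2.RETR_EXTERNAL,cv2.CHAIN_APPROX_NONE)
        f=np.zeros(b.shape,np.uint8)
        for k in cs: cv2.drawContours(f,[k],-1,1,-1)
        f=cv2.erode(f,np.ones((3,3)))
        return np.maximum(s,f)
    return m
G=[(.612,.243),(.606,.127),(.603,.01),(.504,.244),(.496,.13),(.494,.017)]
A0=[0.05,0.05,.45,.05,0,.35]
res={}
for n in C:
    c=C[n]; f=padmask(c)
    for i,(g,a) in enumerate(zip(G,A0)):
        p0=(*g,a); p,e=fit([c],[f(p0)],PAD,p0,6); p[2]=(p[2]+np.pi/4)%(np.pi/2)-np.pi/4
        res[n,i]=p; print(n,i,np.round(p,4),round(e,3))
# box pose by Procrustes of grid: pads order box(x,y)
B=np.array([(.055,.115),(.055,0),(.055,-.115),(-.055,.115),(-.055,0),(-.055,-.115)])
for n in list(C)+["both"]:
    P=np.array([res[n,i][:2] if n in C else (res["top",i][:2]+res["side",i][:2])/2 for i in range(6)])
    z=(P-P.mean(0))@[1,1j]; w=B@[1,1j]; k=(z*w.conj()).sum()/(abs(w)**2).sum()
    print(n,"ctr",np.round(P.mean(0),4),"yaw",np.round(np.angle(k),4),"scale",np.round(abs(k),4),"res mm",np.round(1e3*(z-w*np.exp(1j*np.angle(k))),1))
# slot check: dark centroid at top
def darkmask(c):
    v=c["img"].max(2).astype(float); return np.clip((110-v)/(110-50),0,1)
ss={}
for j,s in enumerate([(.562,-.246),(.461,-.212),(.423,-.363)]):
    for n in("top","side",None):
        cs=[C[n]] if n else list(C.values())
        p,e=fit(cs,[darkmask(c) for c in cs],STUD,(*s,.3),5); print("stud",j,n,np.round(p,4),round(e,3))
    ss[j]=p
vis=[]
for n in C:
    im=cv2.resize(C[n]["img"],None,fx=4,fy=4,interpolation=cv2.INTER_CUBIC)
    for j,p in ss.items():
        for z,q in((.028,cyl(.032,.028,.028)),(.062,box(.044,.014,.062,.062))):
            h=cv2.convexHull(((w2pix(C[n],rz(q,p))+.5)*4).astype(np.int32)); cv2.polylines(im,[h],True,(0,255,0),1)
    for i in range(6):
        h=cv2.convexHull(((w2pix(C[n],rz(box(.072,.072,.055,.055),res[n,i]))+.5)*4).astype(np.int32)); cv2.polylines(im,[h],True,(0,0,255),1)
        h=cv2.convexHull(((w2pix(C[n],rz(box(.042,.024,.055,.055),res[n,i]))+.5)*4).astype(np.int32)); cv2.polylines(im,[h],True,(255,0,255),1)
    cv2.imwrite(f"pics/big_{n}.png",im)
t=cv2.imread("pics/big_top.png"); s=cv2.imread("pics/big_side.png")
cv2.imwrite("pics/v1.png",np.vstack([cv2.resize(t[590:950,840:1380],(600,400)),t[680:980,1540:1900].repeat(1,0)[:, :360].copy() if 0 else cv2.resize(t[680:980,1540:1900],(600,400))])[:600] if 0 else np.hstack([cv2.resize(t[590:950,840:1380],(450,300)),cv2.resize(t[700:980,1560:1900],(350,300))]))
E
time python3 m2.py
```

```text
top 0 [0.6157 0.2454 0.0991] 0.162
top 1 [0.61   0.1296 0.0997] 0.172
top 2 [0.6046 0.014  0.3969] 0.135
top 3 [0.5054 0.25   0.0969] 0.207
top 4 [0.5004 0.135  0.0056] 0.156
top 5 [0.4946 0.0195 0.328 ] 0.341
side 0 [0.6163 0.2403 0.0946] 0.652
side 1 [0.6119 0.125  0.0887] 0.673
side 2 [0.6046 0.009  0.433 ] 0.418
side 3 [0.5075 0.2454 0.0945] 0.365
side 4 [0.5008 0.1307 0.009 ] 0.342
side 5 [0.4949 0.0145 0.3218] 0.427
top ctr [0.5551 0.1323] yaw -0.0473 scale 1.0042 res mm [ 0.2+0.9j -0.1-0.j  -0. -0.8j -0.2+0.3j  0.2+0.2j -0.2-0.5j]
side ctr [0.556  0.1275] yaw -0.0519 scale 1.0047 res mm [-0.6+0.8j  1. +0.4j -0.3-0.8j  0.5+0.3j -0.3+0.3j -0.3-1.j ]
both ctr [0.5556 0.1299] yaw -0.0496 scale 1.0044 res mm [-0.2+0.8j  0.5+0.2j -0.2-0.8j  0.1+0.3j -0. +0.3j -0.2-0.7j]
stud 0 top [ 0.5632 -0.2448  0.9036] 0.069
stud 0 side [ 0.5651 -0.2462  1.9391] 0.431
stud 0 None [ 0.5632 -0.2453  1.9396] 0.502
stud 1 top [ 0.4627 -0.2102  0.7704] 0.073
stud 1 side [ 0.4628 -0.2112  2.5453] 0.457
stud 1 None [ 0.4626 -0.2107 -0.5732] 0.531
stud 2 top [ 0.4251 -0.3639 -0.0774] 0.056
stud 2 side [ 0.427  -0.3649  1.0771] 0.449
stud 2 None [ 0.425  -0.364   0.2107] 0.512
real	0m2.937s
user	0m3.376s
sys	0m0.176s
```

View pics/v1.png

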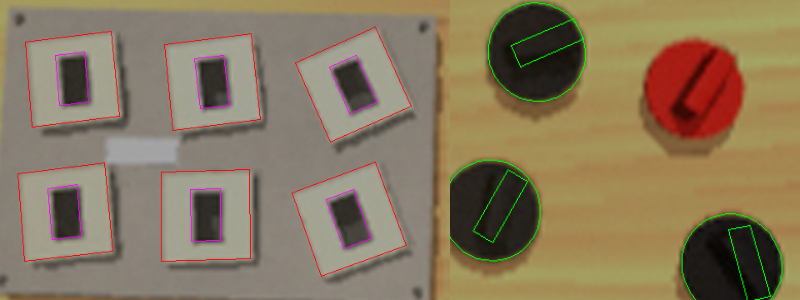

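Top view: the slot outlines land on the slots, but the wing angles are still unsure. Next I check the side overlay and contrast-stretched stud crops.

```bash
python3 - <<'E'
import cv2,numpy as np,pickle
C=pickle.load(open("C0.pkl","rb")); s=cv2.imread("pics/big_side.png")
def cr(n,u,v,r=15,f=6.66):
    a=C[n]["img"][v-r:v+r,u-r:u+r].astype(float); a=np.clip((a-10)*3.5,0,255).astype(np.uint8)
    return cv2.resize(a,(200,200),interpolation=cv2.INTER_CUBIC)
a=np.hstack([cr("top",411,187),cr("top",400,224),cr("top",458,237)])
b=np.hstack([cr("side",336,168),cr("side",360,182),cr("side",384,157)])
p=cv2.resize(s[760:1180,900:1420],(495,400))
cv2.imwrite("pics/v2.png",np.hstack([np.vstack([a,b])[:, :],])); cv2.imwrite("pics/v3.png",cv2.resize(s[760:1180,900:1420],(740,598)))
E
```

```text
(no output)
```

View pics/v2.png

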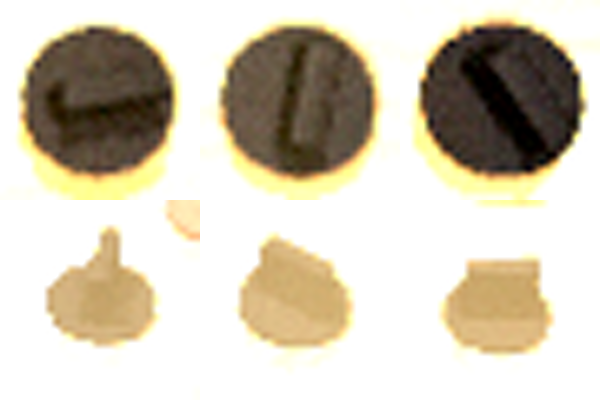

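View pics/v3.png

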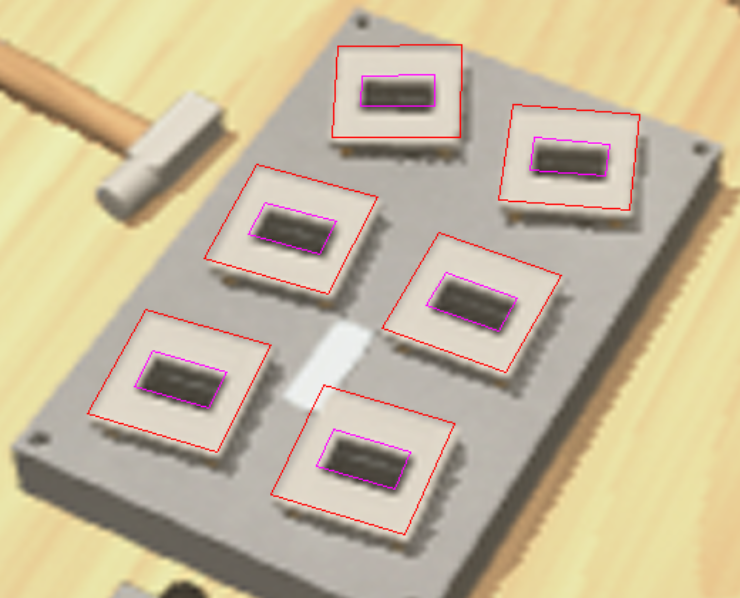

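```bash
cat > m3.py <<'E'
from fit import *; import pickle
C=pickle.load(open("C0.pkl","rb"))
for n in C:
    g=C[n]["img"].astype(float).mean(2)
    uv=w2pix(C[n],[(.5632,-.2453,.028),(.4627,-.2105,.028),(.425,-.364,.028),(.5551,.07,.04),(.6157,.2454-.027,.055),(.58,.2,.04)])
    print(n,[round(g[int(round(v)),int(round(u))]) for u,v in uv])
TH=dict(top=(128,156),side=(182,212)) 
def pm(n,lo,hi):
    b=C[n]["img"].astype(float).mean(2); s=np.clip((b-lo)/(hi-lo),0,1)
    f=cv2.morphologyEx((s>.5).astype(np.uint8),cv2.MORPH_CLOSE,np.ones((13,13)))
    return np.maximum(s,cv2.erode(f,np.ones((5,5))))
B=np.array([(.055,.115),(.055,0),(.055,-.115),(-.055,.115),(-.055,0),(-.055,-.115)])
G=[(.615,.243,.1),(.61,.128,.1),(.604,.012,.4),(.506,.248,.1),(.5,.133,0),(.494,.017,.33)]
for n in C:
    m=pm(n,*TH[n]); P=[]
    for i,p0 in enumerate(G):
        p,e=fit([C[n]],[m],[box(.072,.072,.050,.055)],p0,3); p[2]=(p[2]+np.pi/4)%(np.pi/2)-np.pi/4; P.append(p); print(n,i,np.round(p,4),round(e,3))
    P=np.array(P)[:,:2]; z=(P-P.mean(0))@[1,1j]; w=B@[1,1j]; k=(z*w.conj()).sum()/(abs(w)**2).sum()
    print(n,"ctr",np.round(P.mean(0),4),"yaw",np.round(np.angle(k),4),"scale",np.round(abs(k),4),"res mm",np.round(1e3*(z-w*np.exp(1j*np.angle(k))),1))
def dm(n):
    v=C[n]["img"].max(2).astype(float); lo,hi=dict(top=(45,130),side=(95,190))[n]; return np.clip((hi-v)/(hi-lo),0,1)
for j,s in enumerate([(.5632,-.2453,1.74),(.4627,-.2105,-.16),(.425,-.364,.62)]):
    for n in("top","side"):
        p,e=fit([C[n]],[dm(n)],STUD,s,4); print("stud",j,n,np.round(p,4),round(e,3))
E
python3 m3.py
```

```text
top [26, 25, 8, 125, 156, 129]
side [55, 57, 55, 177, 214, 180]
top 0 [0.6152 0.2446 0.0802] 0.12
top 1 [0.6103 0.1294 0.1097] 0.102
top 2 [0.6029 0.0132 0.4147] 0.124
top 3 [0.5058 0.2508 0.092 ] 0.153
top 4 [0.5004 0.1348 0.0026] 0.103
top 5 [0.4949 0.0199 0.3371] 0.222
top ctr [0.5549 0.1321] yaw -0.0516 scale 1.003 res mm [-0.6+0.4j  0.5+0.1j -1. -1.2j -0.1+1.j   0.4-0.2j  0.8-0.2j]
side 0 [0.6163 0.2354 0.0051] 0.957
side 1 [0.6088 0.1405 0.2206] 1.2
side 2 [0.6104 0.0016 0.1407] 0.669
side 3 [0.5113 0.2386 0.2359] 0.477
side 4 [0.5133 0.1379 0.4281] 0.669
side 5 [0.4975 0.0113 0.3401] 0.475
side ctr [0.5596 0.1275] yaw -0.0402 scale 0.9895 res mm [-2.9 -4.9j -5.8+15.2j  0.5 -8.9j  2.  -6.1j  8.7 +8.1j -2.5 -3.5j]
stud 0 top [ 0.5628 -0.2448  2.9329] 0.063
stud 0 side [ 0.563  -0.2431  1.8202] 0.186
stud 1 top [ 0.4614 -0.2101 -0.6373] 0.054
stud 1 side [ 0.4606 -0.207  -0.2371] 0.137
stud 2 top [ 0.4245 -0.364   0.3004] 0.042
stud 2 side [ 0.4251 -0.3603  0.6636] 0.121
```

```bash
python3 - <<'E'
s=open('m3.py').read()
s=s.replace("    f=cv2.morph","    s=s*(cv2.cvtColor(C[n]['img'],cv2.COLOR_BGR2HSV)[...,1]<(70 if n=='top' else 50))\n    f=cv2.morph").replace("np.ones((13,13))","np.ones((9,9))").split("def dm")[0]
s=s.replace(",3); p[2]",",2); p[2]")
s+='''
n="side"; m=pm(n,*TH[n]); im=C[n]["img"][185:315,225:355]
cv2.imwrite("pics/v4.png",cv2.resize(np.hstack([im,cv2.cvtColor((m[185:315,225:355]*255).astype(np.uint8),cv2.COLOR_GRAY2BGR)]),None,fx=3,fy=3))
'''
open('m4.py','w').write(s)
E
python3 m4.py
```

```text
top [26, 25, 8, 125, 156, 129]
side [55, 57, 55, 177, 214, 180]
top 0 [0.616  0.2454 0.1039] 0.342
top 1 [0.6111 0.1302 0.1088] 0.319
top 2 [0.6045 0.0139 0.3986] 0.071
top 3 [0.5058 0.2508 0.092 ] 0.373
top 4 [0.5004 0.1348 0.0026] 0.319
top 5 [0.4946 0.0196 0.3239] 0.133
top ctr [0.5554 0.1325] yaw -0.0485 scale 1.0061 res mm [ 0. +0.7j  0.8+0.4j -0.3-1.j  -0.2+0.8j -0. -0.4j -0.3-0.6j]
side 0 [0.6144 0.2408 0.0158] 0.153
side 1 [0.6113 0.1235 0.1329] 0.142
side 2 [0.605  0.0081 0.4118] 0.133
side 3 [0.5082 0.2439 0.0859] 0.204
side 4 [0.5002 0.1292 0.0169] 0.139
side 5 [0.4952 0.0136 0.3198] 0.134
side ctr [0.5557 0.1265] yaw -0.0473 scale 1.0038 res mm [-1.7+2.1j  0.6-0.5j -0.2-0.9j  2. -0.1j -0.6+0.1j -0.2-0.6j]
```

View pics/v4.png

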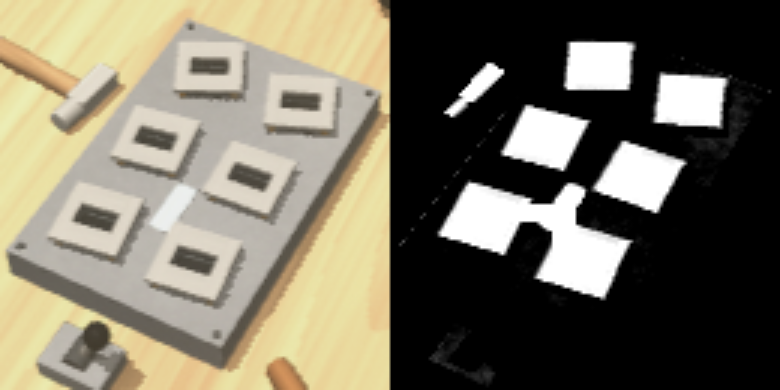

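```bash
cat > plan.py <<'E'
from h import *
CTR=np.array([.5555,.1305]); YAW=-.048
B=np.array([(.055,.115),(.055,0),(.055,-.115),(-.055,.115),(-.055,0),(-.055,-.115)])
ANG=[.095,.10,.405,.093,.005,.328]
def padc(i,off=0):
    c=CTR+B[i]@np.array([[np.cos(YAW),np.sin(YAW)],[-np.sin(YAW),np.cos(YAW)]]); a=ANG[i]
    return c+off*np.array([-np.sin(a),np.cos(a)])
def now():
    s=robot.sense(); M=R.from_rotvec(s["tcp_rot"]).as_matrix()
    return np.array(s["tool_pos"]),np.arctan2(M[1,0],M[0,0]),s
def plan(wps,start=None,step=.05,turn=.18):
    """wps: list of (x,y,z,theta); prints tool-frame total shifts and row counts"""
    p,th=(start[:3],start[3]) if start is not None else now()[:2]; p=np.array(p,float)
    for w in wps:
        d=np.array(w[:3])-p; q=R.from_rotvec
        c,s=np.cos(th),np.sin(th); t=np.array([c*d[0]+s*d[1],s*d[0]-c*d[1],-d[2]])
        dth=(w[3]-th+np.pi)%(2*np.pi)-np.pi; 
        n=max(1,int(np.ceil(np.linalg.norm(d)/step-1e-6))); m=int(np.ceil(abs(dth)/turn-1e-6))
        print("shift",np.round(t*1e3,1),f"n={n} each",np.round(t/n,4),"| turn",round(-dth,3),f"m={m} each",round(-dth/max(m,1),4))
        p=np.array(w[:3]); th=w[3]
E
python3 - <<'E'
from plan import *
p,th,s=now(); print(p,th)
for i in (5,2,1,4,3,0): print(i,np.round(padc(i),4))
g=[]
for i in (5,2,1,4,3,0):
    a=padc(i,-.026); t=ANG[i]+np.pi/2
    g+=[(*a,.10,t),(*a,.060,t),(*a,.10,t)]
plan([(*g[0][:2],.233,g[0][3])]+g)
E
```

```text
[ 0.26488232 -0.59354328  0.23353684] 0.4197639852647304
5 [0.495  0.0183]
2 [0.6049 0.013 ]
1 [0.6104 0.1279]
4 [0.5006 0.1331]
3 [0.5061 0.248 ]
0 [0.616  0.2427]
shift [ 457.1 -439.     0.5] n=13 each [ 0.0352 -0.0338  0.    ] | turn -1.479 m=9 each -0.1643
shift [  0.   0. 133.] n=3 each [0.     0.     0.0443] | turn -0.0 m=0 each -0.0
shift [ 0.  0. 40.] n=1 each [0.   0.   0.04] | turn -0.0 m=0 each -0.0
shift [  0.   0. -40.] n=1 each [ 0.    0.   -0.04] | turn -0.0 m=0 each -0.0
shift [-40.3 104.3  -0. ] n=3 each [-0.0134  0.0348 -0.    ] | turn -0.077 m=1 each -0.077
shift [ 0.  0. 40.] n=1 each [0.   0.   0.04] | turn -0.0 m=0 each -0.0
shift [  0.   0. -40.] n=1 each [ 0.    0.   -0.04] | turn -0.0 m=0 each -0.0
shift [104.6  42.5  -0. ] n=3 each [ 0.0349  0.0142 -0.    ] | turn 0.305 m=2 each 0.1525
shift [ 0.  0. 40.] n=1 each [0.   0.   0.04] | turn -0.0 m=0 each -0.0
shift [  0.   0. -40.] n=1 each [ 0.    0.   -0.04] | turn -0.0 m=0 each -0.0
shift [  16.3 -111.3   -0. ] n=3 each [ 0.0054 -0.0371 -0.    ] | turn 0.095 m=1 each 0.095
shift [ 0.  0. 40.] n=1 each [0.   0.   0.04] | turn -0.0 m=0 each -0.0
shift [  0.   0. -40.] n=1 each [ 0.    0.   -0.04] | turn -0.0 m=0 each -0.0
shift [114.9   8.4  -0. ] n=3 each [ 0.0383  0.0028 -0.    ] | turn -0.088 m=1 each -0.088
shift [ 0.  0. 40.] n=1 each [0.   0.   0.04] | turn -0.0 m=0 each -0.0
shift [  0.   0. -40.] n=1 each [ 0.    0.   -0.04] | turn -0.0 m=0 each -0.0
shift [-15.5 109.   -0. ] n=3 each [-0.0052  0.0363 -0.    ] | turn -0.002 m=1 each -0.002
shift [ 0.  0. 40.] n=1 each [0.   0.   0.04] | turn -0.0 m=0 each -0.0
shift [  0.   0. -40.] n=1 each [ 0.    0.   -0.04] | turn -0.0 m=0 each -0.0
```

Call:
step_arm(steps=[0.0352, -0.0338, 0, 0, -1, 0.0352, -0.0338, 0, 0, -1, 0.0352, -0.0338, 0, 0, -1, 0.0352, -0.0338, 0, 0, -1, 0.0352, -0.0338, 0, 0, -1, 0.0352, -0.0338, 0, 0, -1, 0.0352, -0.0338, 0, 0, -1, 0.0352, -0.0338, 0, 0, -1, 0.0352, -0.0338, 0, 0, -1, 0.0352, -0.0338, 0, 0, -1, 0.0352, -0.0338, 0, 0, -1, 0.0352, -0.0338, 0, 0, -1, 0.0352, -0.0338, 0, 0, -1, 0, 0, 0, -0.18, -1, 0, 0, 0, -0.18, -1, 0, 0, 0, -0.18, -1, 0, 0, 0, -0.18, -1, 0, 0, 0, -0.18, -1, 0, 0, 0, -0.18, -1, 0, 0, 0, 0, -1])

```text
clock: 3.7
tool_pos: [0.5037, -0.0058, 0.2337]
tcp_rot: [2.3, 2.14, 0.0]
force: [0.7, -0.2, 0.1]
width: 0.004
grip_force: 0.0
```

```bash
python3 - <<'E'
from plan import *
p,th,s=now(); print(p,th,s["force"],s["qpos"],s["width"])
c=eyes.read_camera("top");c2=eyes.read_camera("side")
for n in("top","side"): print(n,[(np.round(d["bbox"]).astype(int).tolist(),round(d["confidence"],2)) for d in eyes.recognise(n,"stud_1")])
cv2.imwrite("pics/t1.png",cv2.resize(c["img"],(800,500)))
t=ANG[5]+np.pi/2;a=padc(5,-.026)
plan([(*a,.10,t)])
E
```

```text
[ 0.50369613 -0.00584119  0.23367083] 1.498605997450712 [ 0.67052585 -0.23233867  0.10061586] [ 0.45290017  0.0690597  -0.54906348  1.78927333  0.03753912  1.29341034
 -0.17757029] 0.004066494324374302
top [([401, 173, 424, 200], 0.95), ([391, 214, 413, 234], 0.67), ([437, 180, 463, 209], 0.65), ([450, 226, 474, 249], 0.64)]
side [([374, 149, 393, 165], 0.65), ([391, 176, 415, 193], 0.64), ([331, 167, 345, 177], 0.63), ([352, 172, 370, 191], 0.5), ([295, 234, 323, 254], 0.19)]
shift [ -0.5  -0.3 133.6] n=3 each [-0.0002 -0.0001  0.0445] | turn -0.402 m=3 each -0.134
```

View pics/t1.png

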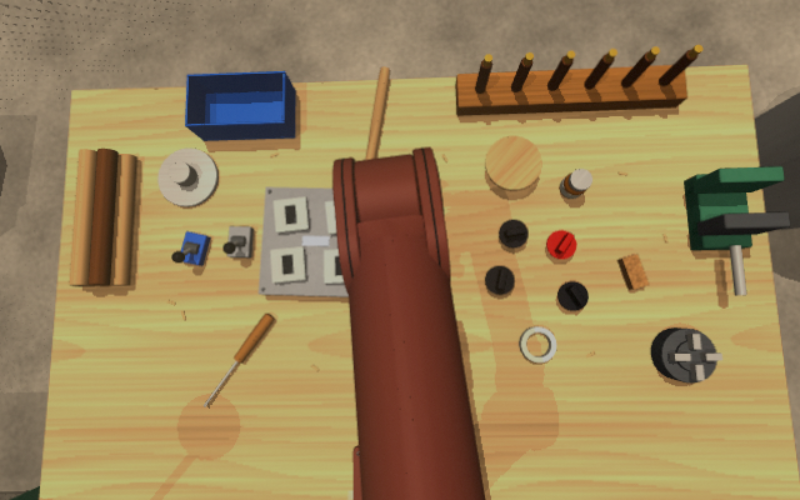

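Only three black studs are present; the dark round thing is a chuck. Now the first press test, on pad 5.

Call:
step_arm(steps=[0, 0, 0.0446, -0.134, -1, 0, 0, 0.0446, -0.134, -1, 0, 0, 0.0446, -0.134, -1, 0, 0, 0.02, 0, -1, 0, 0, 0.01, 0, -1, 0, 0, 0.011, 0, -1, 0, 0, 0, 0, -1, 0, 0, 0, 0, -1])

```text
clock: 4.9
tool_pos: [0.5041, -0.0058, 0.0597]
tcp_rot: [1.826, 2.556, 0.0]
force: [-4.2, 0.2, 6.2]
width: 0.007
grip_force: 3.3
```

```bash
python3 - <<'E'
from plan import *
print(now())
a=padc(2,-.026); t=ANG[2]+np.pi/2; p,th,_=now(); plan([(p[0],p[1],.09,th),(*a,.09,t),(*a,.059,t)])
E
```

```text
(array([ 0.50405219, -0.00576081,  0.05969385]), np.float64(1.9011220006139782), {'clock': 4.9, 'qpos': array([ 0.43040679,  0.25839645, -0.56322358,  1.98330541,  0.16968078,
        0.94471271,  0.11266046]), 'qd': array([ 0.00071857, -0.00430336, -0.00135696,  0.00110472, -0.00038724,
        0.00023336,  0.0008166 ]), 'joint_efforts': array([ 5.88936824e-02, -4.52403688e+01, -4.15901184e+00, -3.28852129e+01,
        2.75478624e-01, -1.32194113e+00, -9.74071445e-03]), 'tool_pos': array([ 0.50405219, -0.00576081,  0.05969385]), 'tcp_rot': array([1.82556487e+00, 2.55586768e+00, 1.41432762e-04]), 'force': array([-4.2000901 ,  0.2480267 ,  6.23512845]), 'ft_torque': array([ 0.05749972,  0.76151996, -0.01479552]), 'grip_force': 3.2949430821463466, 'width': 0.0069603825584233755})
shift [  0.    0.  -30.3] n=1 each [ 0.      0.     -0.0303] | turn -0.0 m=0 each -0.0
shift [-40.9 103.4  -0. ] n=3 each [-0.0136  0.0345 -0.    ] | turn -0.075 m=1 each -0.0747
shift [ 0.  0. 31.] n=1 each [0.    0.    0.031] | turn -0.0 m=0 each -0.0
```

Call:
step_arm(steps=[0, 0, -0.03, 0, -1, -0.0136, 0.0345, 0, 0, -1, -0.0136, 0.0345, 0, 0, -1, -0.0136, 0.0345, 0, 0, -1, 0, 0, 0, -0.075, -1, 0, 0, 0.016, 0, -1, 0, 0, 0.0145, 0, -1, 0, 0, 0, 0, -1, 0, 0, 0, 0, -1])

```text
clock: 6.02
tool_pos: [0.6146, -0.0109, 0.0581]
tcp_rot: [1.729, 2.623, -0.0]
force: [0.4, 0.5, 2.9]
width: 0.005
grip_force: 1.1
```

```bash
python3 - <<'E'
from plan import *
a=padc(1,-.026); t=ANG[1]+np.pi/2; p,th,_=now(); print(th); plan([(p[0],p[1],.09,th),(*a,.09,t),(*a,.059,t)])
E
```

```text
1.9760539562611228
shift [  0.    0.  -31.9] n=1 each [ 0.      0.     -0.0319] | turn -0.0 m=0 each -0.0
shift [104.3  43.   -0. ] n=3 each [ 0.0348  0.0143 -0.    ] | turn 0.305 m=2 each 0.1526
shift [ 0.  0. 31.] n=1 each [0.    0.    0.031] | turn -0.0 m=0 each -0.0
```

Call:
step_arm(steps=[0, 0, -0.032, 0, -1, 0.0348, 0.0143, 0, 0, -1, 0.0348, 0.0143, 0, 0, -1, 0.0348, 0.0143, 0, 0, -1, 0, 0, 0, 0.153, -1, 0, 0, 0, 0.153, -1, 0, 0, 0.016, 0, -1, 0, 0, 0.0145, 0, -1, 0, 0, 0, 0, -1, 0, 0, 0, 0, -1])

```text
clock: 7.28
tool_pos: [0.6126, 0.1019, 0.0594]
tcp_rot: [-2.105, -2.331, 0.002]
force: [-3.1, -0.0, 8.4]
width: 0.001
grip_force: 3.4
```

```bash
python3 - <<'E'
from plan import *
a=padc(4,-.026); t=ANG[4]+np.pi/2; p,th,_=now(); print(th); plan([(p[0],p[1],.09,th),(*a,.09,t),(*a,.059,t)])
E
```

```text
1.6725084811785003
shift [  0.    0.  -30.6] n=1 each [ 0.      0.     -0.0306] | turn -0.0 m=0 each -0.0
shift [  16.6 -110.8   -0. ] n=3 each [ 0.0055 -0.0369 -0.    ] | turn 0.097 m=1 each 0.0967
shift [ 0.  0. 31.] n=1 each [0.    0.    0.031] | turn -0.0 m=0 each -0.0
```

Call:
step_arm(steps=[0, 0, -0.031, 0, -1, 0.0055, -0.0369, 0, 0, -1, 0.0055, -0.0369, 0, 0, -1, 0.0055, -0.0369, 0, 0, -1, 0, 0, 0, 0.097, -1, 0, 0, 0.016, 0, -1, 0, 0, 0.0145, 0, -1, 0, 0, 0, 0, -1, 0, 0, 0, 0, -1])

```text
clock: 8.4
tool_pos: [0.5011, 0.1071, 0.0596]
tcp_rot: [-2.216, -2.225, 0.002]
force: [-2.7, -1.5, 6.4]
width: 0.009
grip_force: 3.3
```

```bash
python3 - <<'E'
from plan import *
a=padc(3,-.026); t=ANG[3]+np.pi/2; p,th,_=now(); print(th); plan([(p[0],p[1],.09,th),(*a,.09,t),(*a,.059,t)])
# from raised here to stud 1 and stud0
for x in [(.5629,-.244,1.82),(.461,-.2087,-.237),(.461,-.2087,2.905),(.4248,-.3625,.664)]:
    plan([(p[0],p[1],.16,th),(*x[:2],.16,x[2]),(*x[:2],.042,x[2])])
E
```

```text
1.57502012709202
shift [  0.    0.  -30.4] n=1 each [ 0.      0.     -0.0304] | turn -0.0 m=0 each -0.0
shift [115.    7.9  -0. ] n=3 each [ 0.0383  0.0026 -0.    ] | turn -0.089 m=1 each -0.0888
shift [ 0.  0. 31.] n=1 each [0.    0.    0.031] | turn -0.0 m=0 each -0.0
shift [   0.     0.  -100.4] n=3 each [ 0.      0.     -0.0335] | turn -0.0 m=0 each -0.0
shift [-351.4   60.3   -0. ] n=8 each [-0.0439  0.0075 -0.    ] | turn -0.245 m=2 each -0.1225
shift [  0.   0. 118.] n=3 each [0.     0.     0.0393] | turn -0.0 m=0 each -0.0
shift [   0.     0.  -100.4] n=3 each [ 0.      0.     -0.0335] | turn -0.0 m=0 each -0.0
shift [-315.7  -41.5   -0. ] n=7 each [-0.0451 -0.0059 -0.    ] | turn 1.812 m=11 each 0.1647
shift [  0.  -0. 118.] n=3 each [ 0.     -0.      0.0393] | turn -0.0 m=0 each -0.0
shift [   0.     0.  -100.4] n=3 each [ 0.      0.     -0.0335] | turn -0.0 m=0 each -0.0
shift [-315.7  -41.5   -0. ] n=7 each [-0.0451 -0.0059 -0.    ] | turn -1.33 m=8 each -0.1662
shift [  0.   0. 118.] n=3 each [0.     0.     0.0393] | turn -0.0 m=0 each -0.0
shift [   0.     0.  -100.4] n=3 each [ 0.      0.     -0.0335] | turn -0.0 m=0 each -0.0
shift [-469.3  -78.3   -0. ] n=10 each [-0.0469 -0.0078 -0.    ] | turn 0.911 m=6 each 0.1518
shift [  0.   0. 118.] n=3 each [0.     0.     0.0393] | turn -0.0 m=0 each -0.0
```

Stiff: pads 5, 1 and 4. Weak: pad 2. That is enough for three studs, so I fetch stud 0 at px (411,187). It is black and clearly not the red one.

Call:
step_arm(steps=[0, 0, -0.035, 0, 0.2, 0, 0, -0.035, 0, 0.2, 0, 0, -0.03, 0, 0.2, -0.0439, 0.0075, 0, 0, 0.2, -0.0439, 0.0075, 0, 0, 0.2, -0.0439, 0.0075, 0, 0, 0.2, -0.0439, 0.0075, 0, 0, 0.2, -0.0439, 0.0075, 0, 0, 0.2, -0.0439, 0.0075, 0, 0, 0.2, -0.0439, 0.0075, 0, 0, 0.2, -0.0439, 0.0075, 0, 0, 0.2, 0, 0, 0, -0.123, 0.2, 0, 0, 0, -0.122, 0.2, 0, 0, 0, 0, 0.2], grip_force=30)

```text
clock: 10.15
tool_pos: [0.562, -0.2435, 0.1589]
tcp_rot: [-1.928, -2.478, 0.0]
force: [0.3, 0.1, -0.4]
width: 0.601
grip_force: 0.0
```

```bash
python3 - <<'E'
from plan import *
p,th,s=now(); print(p,th,s["width"]); plan([(.5629,-.244,.042,1.82)])
E
```

```text
[ 0.56196369 -0.2435377   0.15889317] 1.8189556910238618 0.601178571966481
shift [ -0.7   0.8 116.9] n=3 each [-0.0002  0.0003  0.039 ] | turn -0.001 m=1 each -0.001
```

Call:
step_arm(steps=[-0.0007, 0.0008, 0.05, 0, 0.2, 0, 0, 0.04, 0, 0.2, 0, 0, 0.027, 0, 0.2, 0, 0, 0, 0, 0.2, 0, 0, 0, 0, -1, 0, 0, 0, 0, -1, 0, 0, 0, 0, -1, 0, 0, 0, 0, -1, 0, 0, 0, 0, -1], grip_force=30)

```text
clock: 11.28
tool_pos: [0.5633, -0.2441, 0.0434]
tcp_rot: [1.93, 2.479, 0.0]
force: [-0.4, 0.5, 0.4]
width: 0.157
grip_force: 30.0
```

```bash
python3 - <<'E'
from plan import *
p,th,s=now(); print(p,th,s["width"],s["grip_force"],s["force"])
for i,t in ((5,ANG[5]),(5,ANG[5]+np.pi),(1,ANG[1]),(1,ANG[1]+np.pi)):
    plan([(p[0],p[1],.18,th),(*padc(i),.18,t),(*padc(i),.115,t)])
E
```

```text
[ 0.5632767  -0.24409131  0.04340482] 1.818580345144965 0.15697958349572114 29.984547388739884 [-0.37284648  0.46946847  0.37204124]
shift [   0.     0.  -136.6] n=3 each [ 0.      0.     -0.0455] | turn -0.0 m=0 each -0.0
shift [271.1  -1.8  -0. ] n=6 each [ 0.0452 -0.0003 -0.    ] | turn 1.491 m=9 each 0.1656
shift [ 0.  0. 65.] n=2 each [0.     0.     0.0325] | turn -0.0 m=0 each -0.0
shift [   0.     0.  -136.6] n=3 each [ 0.      0.     -0.0455] | turn -0.0 m=0 each -0.0
shift [271.1  -1.8  -0. ] n=6 each [ 0.0452 -0.0003 -0.    ] | turn -1.651 m=10 each -0.1651
shift [-0.  0. 65.] n=2 each [-0.      0.      0.0325] | turn -0.0 m=0 each -0.0
shift [   0.     0.  -136.6] n=3 each [ 0.      0.     -0.0455] | turn -0.0 m=0 each -0.0
shift [349.  136.9  -0. ] n=8 each [ 0.0436  0.0171 -0.    ] | turn 1.719 m=10 each 0.1719
shift [ 0.  0. 65.] n=2 each [0.     0.     0.0325] | turn -0.0 m=0 each -0.0
shift [   0.     0.  -136.6] n=3 each [ 0.      0.     -0.0455] | turn -0.0 m=0 each -0.0
shift [349.  136.9  -0. ] n=8 each [ 0.0436  0.0171 -0.    ] | turn -1.423 m=8 each -0.1779
shift [-0.  0. 65.] n=2 each [-0.      0.      0.0325] | turn -0.0 m=0 each -0.0
```

Call:
step_arm(steps=[0, 0, -0.0455, 0, -1, 0, 0, -0.0455, 0, -1, 0, 0, -0.0455, 0, -1, 0.0436, 0.0171, 0, 0, -1, 0.0436, 0.0171, 0, 0, -1, 0.0436, 0.0171, 0, 0, -1, 0.0436, 0.0171, 0, 0, -1, 0.0436, 0.0171, 0, 0, -1, 0.0436, 0.0171, 0, 0, -1, 0.0436, 0.0171, 0, 0, -1, 0.0436, 0.0171, 0, 0, -1, 0, 0, 0, -0.178, -1, 0, 0, 0, -0.178, -1, 0, 0, 0, -0.178, -1, 0, 0, 0, -0.178, -1, 0, 0, 0, -0.178, -1, 0, 0, 0, -0.178, -1, 0, 0, 0, -0.178, -1, 0, 0, 0, -0.178, -1, 0, 0, 0, 0, -1])

```text
clock: 13.78
tool_pos: [0.6101, 0.1275, 0.1795]
tcp_rot: [0.157, -3.137, -0.0]
force: [0.1, -0.4, -0.5]
width: 0.158
grip_force: 30.0
```

```bash
cat > look.py <<'E'
from plan import *; import sys
p,th,s=now(); print(p,th,s["width"],s["grip_force"])
n=sys.argv[1]; u0=None
z=float(sys.argv[3])
out=[]
for k in("top","side"):
    c=eyes.read_camera(k); uv=w2pix(c,[(p[0],p[1],p[2]-.02)])[0].round().astype(int); r=38
    a=c["img"][max(uv[1]-r,0):uv[1]+r,max(uv[0]-r,0):uv[0]+r]; a=np.clip(a.astype(float)*1.4,0,255).astype(np.uint8)
    print(k,uv-r); out.append(cv2.resize(a,(390,390),interpolation=cv2.INTER_CUBIC))
    cv2.imwrite(f"pics/raw_{n}_{k}.png",c["img"])
cv2.imwrite(f"pics/{n}.png",np.hstack(out))
E
python3 look.py l1 0 0; python3 -c "
from plan import *
plan([(*padc(1),.115,ANG[1]+np.pi)])"
```

```text
[0.61011021 0.12745761 0.17951897] -3.0418546707727803 0.15843018213455906 29.983055354095995
top [229 125]
side [236 169]
shift [-0.3  0.3 64.6] n=2 each [-0.0002  0.0002  0.0323] | turn -0.003 m=1 each -0.0032
```

View pics/l1.png

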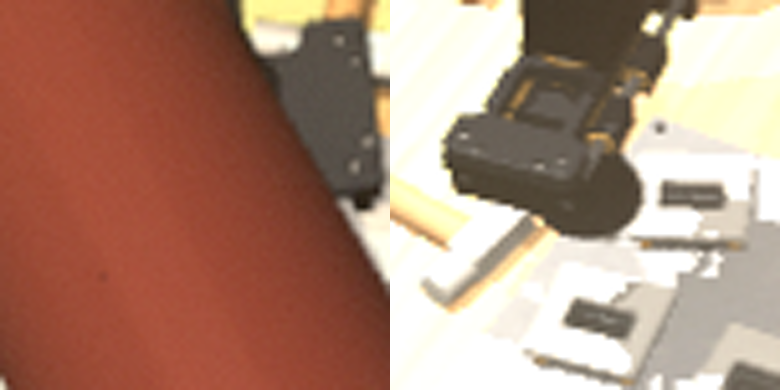

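Call:
step_arm(steps=[0, 0, 0.03, 0, -1, 0, 0, 0.03, 0, -1, 0, 0, 0.0145, 0, -1, 0, 0, 0, 0, -1])

```text
clock: 14.38
tool_pos: [0.6098, 0.1276, 0.1047]
tcp_rot: [0.157, -3.136, 0.0]
force: [0.2, 0.6, -0.1]
width: 0.157
grip_force: 30.0
```

```bash
sed -e 's/box(.072,.072,.050,.055)/box(.072,.072,.054,.055)/' m4.py > m5.py; sed -i 's/^for n in C:\n    m=pm/&/; s/^n="side"; m=pm.*$//; s/^cv2.imwrite.*$//' m5.py; python3 m5.py | grep side; python3 look.py l2 0 0
```

```text
side [55, 57, 55, 177, 214, 180]
side 0 [0.6138 0.2417 0.0636] 0.123
side 1 [0.6102 0.1262 0.1104] 0.095
side 2 [0.6035 0.012  0.393 ] 0.092
side 3 [0.5069 0.2463 0.0887] 0.191
side 4 [0.5005 0.1319 0.0025] 0.094
side 5 [0.4943 0.0172 0.3043] 0.096
side ctr [0.5549 0.1292] yaw -0.0494 scale 0.9962 res mm [-1.7+0.3j  0.4-0.3j -0.6+0.3j  1.3-0.5j  0.5-0.1j  0. +0.1j]
[0.60978278 0.12758702 0.10466378] -3.041689274808426 0.1572345345833242 29.984453308861703
top [234 131]
side [237 186]
```

View pics/l2.png

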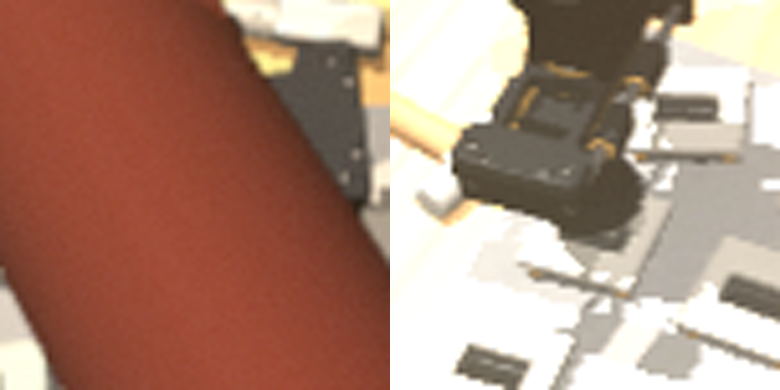

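Call:
step_arm(steps=[0, 0, 0.005, 0, -1, 0, 0, 0.005, 0, -1, 0, 0, 0.003, 0, -1, 0, 0, 0, 0, -1, 0, 0, 0, 0, -1])

```text
clock: 15.1
tool_pos: [0.6103, 0.1277, 0.0924]
tcp_rot: [-0.159, 3.137, 0.0]
force: [0.5, -0.7, -2.0]
width: 0.159
grip_force: 30.0
```

Call:
step_arm(steps=[0, 0, 0.004, 0, -1, 0, 0, 0.004, 0, -1, 0, 0, 0.003, 0, -1, 0, 0, 0, 0, -1, 0, 0, 0, 0, -1])

```text
clock: 15.72
tool_pos: [0.6103, 0.1277, 0.0814]
tcp_rot: [-0.159, 3.138, 0.0]
force: [-0.5, -0.6, -0.9]
width: 0.161
grip_force: 3.0
```

Call:
step_arm(steps=[0, 0, 0, 0, -1, 0, 0, 0, 0, -1, 0, 0, 0, 0, -1, 0, 0, 0, 0, -1], grip_force=30)

```text
clock: 16.23
tool_pos: [0.6102, 0.1277, 0.0813]
tcp_rot: [-0.159, 3.138, 0.0]
force: [0.7, 0.3, -1.4]
width: 0.161
grip_force: 30.0
```

Call:
step_arm(steps=[0, 0, 0.004, 0, -1, 0, 0, 0.004, 0, -1, 0, 0, 0.003, 0, -1, 0, 0, 0, 0, -1, 0, 0, 0, 0, -1])

```text
clock: 16.85
tool_pos: [0.6102, 0.1276, 0.0705]
tcp_rot: [0.159, -3.138, 0.0]
force: [-1.5, -0.3, 4.0]
width: 0.163
grip_force: 30.0
```

Call:
step_arm(steps=[0, 0, 0.0025, 0, -1, 0, 0, 0.0022, 0, -1, 0, 0, 0, 0, -1, 0, 0, 0, 0, -1])

```text
clock: 17.35
tool_pos: [0.6104, 0.1277, 0.0659]
tcp_rot: [-0.159, 3.137, -0.0]
force: [-2.3, -1.2, 7.7]
width: 0.158
grip_force: 30.0
```

Call:
step_arm(steps=[0, 0, 0, 0.175, -1, 0, 0, 0, 0.175, -1, 0, 0, 0, 0.175, -1, 0, 0, 0, 0.175, -1, 0, 0, 0, 0.175, -1, 0, 0, 0, 0.175, -1, 0, 0, 0, 0.175, -1, 0, 0, 0, 0.175, -1, 0, 0, 0, 0.17, -1, 0, 0, 0, 0, -1, 0, 0, 0, 0, -1])

```text
clock: 18.73
tool_pos: [0.6111, 0.1282, 0.0664]
tcp_rot: [2.105, 2.331, 0.003]
force: [0.3, 1.0, 6.7]
width: 0.158
grip_force: 30.0
```

Call:
step_arm(steps=[0, 0, -0.0015, 0, -1, 0, 0, -0.0015, 0, -1, 0, 0, 0, 0, -0.3, 0, 0, 0, 0, -0.3, 0, 0, 0, 0, -0.3, 0, 0, -0.03, 0, -0.3, 0, 0, -0.04, 0, -0.3, 0, 0, -0.04, 0, -0.3, 0, 0, 0, 0, -0.3])

```text
clock: 19.85
tool_pos: [0.6119, 0.1283, 0.1821]
tcp_rot: [2.103, 2.329, 0.007]
force: [-0.5, 0.2, -0.6]
width: 0.348
grip_force: 0.0
```

```bash
python3 - <<'E'
from plan import *
p,th,s=now(); print(p,th,s["width"],s["force"],s["qpos"].round(2))
for t in(-.237,2.905): plan([(.461,-.2087,p[2],t),(.461,-.2087,.0435,t)])
E
```

```text
[0.61194359 0.12834201 0.18207696] 1.6727732144910177 0.34824463257804483 [-0.5168236   0.22858508 -0.58741886] [ 0.09  0.35 -0.46  1.58  0.16  1.24 -0.3 ]
shift [-319.9 -184.5   -0. ] n=8 each [-0.04   -0.0231 -0.    ] | turn 1.91 m=11 each 0.1736
shift [  0.   -0.  138.6] n=3 each [ 0.     -0.      0.0462] | turn -0.0 m=0 each -0.0
shift [-319.9 -184.5   -0. ] n=8 each [-0.04   -0.0231 -0.    ] | turn -1.232 m=7 each -0.176
shift [  0.    0.  138.6] n=3 each [0.     0.     0.0462] | turn -0.0 m=0 each -0.0
```

Call:
step_arm(steps=[-0.04, -0.0231, 0, 0, 0, -0.04, -0.0231, 0, 0, 0, -0.04, -0.0231, 0, 0, 0, -0.04, -0.0231, 0, 0, 0, -0.04, -0.0231, 0, 0, 0.2, -0.04, -0.0231, 0, 0, 0.2, -0.04, -0.0231, 0, 0, 0.2, -0.04, -0.0231, 0, 0, 0.2, 0, 0, 0, -0.176, 0.2, 0, 0, 0, -0.176, 0.2, 0, 0, 0, -0.176, 0.2, 0, 0, 0, -0.176, 0.2, 0, 0, 0, -0.176, 0.2, 0, 0, 0, -0.176, 0.2, 0, 0, 0, -0.176, 0.2, 0, 0, 0, 0, 0.2])

```text
clock: 21.85
tool_pos: [0.4585, -0.2094, 0.1777]
tcp_rot: [-0.373, -3.118, -0.001]
force: [0.8, 1.3, -0.2]
width: 0.596
grip_force: 0.0
```

```bash
cat > chk.py <<'E'
from plan import *
from fit import *
C={n:eyes.read_camera(n) for n in("top","side")}
def dm(n):
    v=C[n]["img"].max(2).astype(float); lo,hi=dict(top=(45,130),side=(95,190))[n]; return np.clip((hi-v)/(hi-lo),0,1)
S0=[(.6104,.1279,1.67),(.461,-.2087,-.237),(.4248,-.3625,.664)]
for j,s in enumerate(S0):
    for n in C:
        p,e=fit([C[n]],[dm(n)],[[(x,y,z+(.026 if j==0 else 0)) for x,y,z in P] for P in STUD],s,4); print("stud",j,n,np.round(p,4),round(e,3))
im=[C[n]["img"] for n in C]
a=cv2.resize(im[0][130:270,190:490],(600,280)); b=cv2.resize(im[1][130:270,225:415],(407,300))
cv2.imwrite("pics/chk.png",np.vstack([a,cv2.copyMakeBorder(b,0,0,0,193,cv2.BORDER_CONSTANT)]))
print(now()[:2])
plan([(.461,-.2087,.0435,2.905)])
E
python3 chk.py
```

```text
stud 0 top [0.6116 0.1269 1.9553] 0.202
stud 0 side [0.6106 0.127  1.7132] 0.298
stud 1 top [ 0.4639 -0.2096  0.9785] 0.654
stud 1 side [ 0.4608 -0.2073 -0.2472] 0.135
stud 2 top [ 0.4165 -0.3471  1.576 ] 1.011
stud 2 side [ 0.4249 -0.3604  0.6672] 0.185
(array([ 0.45864431, -0.20938346,  0.17800777]), np.float64(2.9004749803300554))
shift [ -2.1   1.2 134.5] n=3 each [-0.0007  0.0004  0.0448] | turn -0.005 m=1 each -0.0045
```

View pics/chk.png

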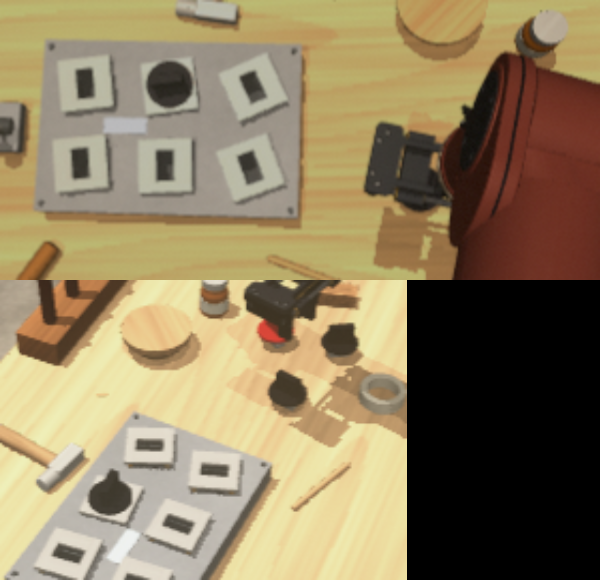

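Stud 0 is in pad 1 with its wing across the slot, at px (275,173). Stud 1 hasn't moved, so I pick it up.

Call:
step_arm(steps=[-0.002, 0.0012, 0.05, 0, 0.2, 0, 0, 0.05, 0, 0.2, 0, 0, 0.0345, 0, 0.2, 0, 0, 0, 0, 0.2, 0, 0, 0, 0, -1, 0, 0, 0, 0, -1, 0, 0, 0, 0, -1, 0, 0, 0, 0, -1, 0, 0, 0, 0, -1], grip_force=30)

```text
clock: 23.08
tool_pos: [0.4613, -0.2088, 0.0443]
tcp_rot: [0.371, 3.119, -0.0]
force: [0.0, 0.6, 0.2]
width: 0.155
grip_force: 30.0
```

```bash
python3 - <<'E'
from plan import *
p,th,s=now(); print(p,th,s["width"],s["grip_force"])
for t in (ANG[4],ANG[4]+np.pi):
    plan([(p[0],p[1],.15,th),(*padc(4),.15,t),(*padc(4),.0925,t)])
E
```

```text
[ 0.4612558  -0.20877577  0.04425745] 2.904653031801505 0.15470915567511 29.98685885220766
shift [   0.     0.  -105.7] n=3 each [ 0.      0.     -0.0352] | turn -0.0 m=0 each -0.0
shift [ 42.  341.6  -0. ] n=7 each [ 0.006   0.0488 -0.    ] | turn 2.9 m=17 each 0.1706
shift [ 0.   0.  57.5] n=2 each [0.     0.     0.0288] | turn -0.0 m=0 each -0.0
shift [   0.     0.  -105.7] n=3 each [ 0.      0.     -0.0352] | turn -0.0 m=0 each -0.0
shift [ 42.  341.6  -0. ] n=7 each [ 0.006   0.0488 -0.    ] | turn -0.242 m=2 each -0.121
shift [-0.   0.  57.5] n=2 each [-0.      0.      0.0288] | turn -0.0 m=0 each -0.0
```

Call:
step_arm(steps=[0, 0, -0.04, 0, -1, 0, 0, -0.04, 0, -1, 0, 0, -0.026, 0, -1, 0.006, 0.0488, 0, 0, -1, 0.006, 0.0488, 0, 0, -1, 0.006, 0.0488, 0, 0, -1, 0.006, 0.0488, 0, 0, -1, 0.006, 0.0488, 0, 0, -1, 0.006, 0.0488, 0, 0, -1, 0.006, 0.0488, 0, 0, -1, 0, 0, 0, -0.121, -1, 0, 0, 0, -0.121, -1, 0, 0, 0.03, 0, -1, 0, 0, 0.0155, 0, -1, 0, 0, 0, 0, -1, 0, 0, 0, 0, -1])

```text
clock: 25.08
tool_pos: [0.5009, 0.1333, 0.1053]
tcp_rot: [-0.008, 3.141, 0.0]
force: [0.4, -0.4, -0.6]
width: 0.161
grip_force: 30.0
```

```bash
python3 -c "
from plan import *
print(now()[:2],now()[2]['qpos'].round(2)); plan([(*padc(4),.0925,ANG[4]+np.pi)])"
```

```text
(array([0.50089574, 0.13334011, 0.10527816]), np.float64(-3.1364804576481435)) [ 0.21  0.23 -0.62  1.91  0.16  1.05  1.1 ]
shift [ 0.3 -0.2 12.8] n=1 each [ 0.0003 -0.0002  0.0128] | turn 0.0 m=1 each 0.0001
```

Down to foot ≈0.048, then ≈0.038.

Call:
step_arm(steps=[0, 0, 0.005, 0, -1, 0, 0, 0.005, 0, -1, 0, 0, 0.003, 0, -1, 0, 0, 0, 0, -1])

```text
clock: 25.58
tool_pos: [0.5011, 0.1334, 0.092]
tcp_rot: [-0.008, 3.14, 0.0]
force: [0.3, 0.1, 4.5]
width: 0.158
grip_force: 30.0
```

Call:
step_arm(steps=[0, 0, 0.003, 0, -1, 0, 0, 0.003, 0, -1, 0, 0, 0.003, 0, -1, 0, 0, 0, 0, -1])

```text
clock: 26.08
tool_pos: [0.5009, 0.1336, 0.085]
tcp_rot: [-0.008, 3.14, -0.001]
force: [-11.1, -2.7, 29.7]
width: 0.158
grip_force: 30.0
```

Call:
step_arm(steps=[0, 0, -0.01, 0, -1, 0, 0, -0.01, 0, -1, 0, 0, -0.01, 0, -1, 0, 0, -0.02, 0, -1, 0, 0, 0, 0, -1])

```text
clock: 26.7
tool_pos: [0.5012, 0.1334, 0.1337]
tcp_rot: [-0.008, 3.14, 0.001]
force: [-0.1, -0.3, -1.3]
width: 0.158
grip_force: 30.0
```

```bash
python3 look.py l3 0 0
```

```text
[0.5012429  0.13335648 0.13365959] -3.1366578294110066 0.15838640031191226 29.99655580613762
top [230 171]
side [269 192]
```

View pics/l3.png

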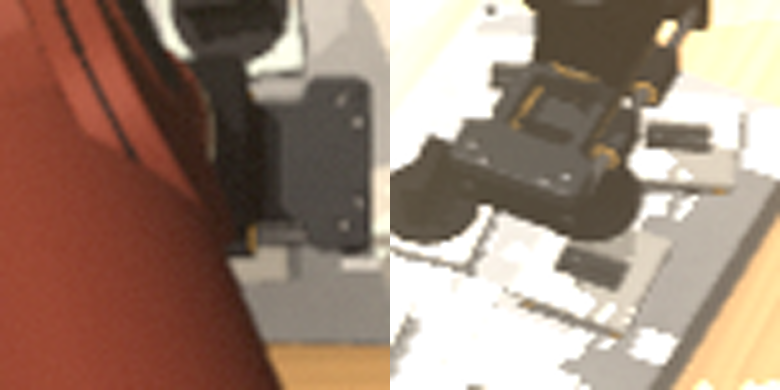

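Call:
step_arm(steps=[0, 0, 0.02, 0, -1, 0, 0, 0.01, 0, -1, 0, 0, 0.007, 0, -1, 0, 0, 0, 0, -1, 0, 0, 0, 0, -1])

```text
clock: 27.42
tool_pos: [0.5007, 0.1333, 0.096]
tcp_rot: [-0.008, 3.141, 0.0]
force: [-0.1, 0.0, 1.0]
width: 0.156
grip_force: 30.0
```

```bash
cat > ft.py <<'E'
from plan import *
F=[];T=[];
for k in range(6):
    s=robot.sense(); F.append(s["force"]);T.append(s["ft_torque"]); eyes.read_camera("side")
F=np.mean(F,0);T=np.mean(T,0); print(np.round(s["tool_pos"],4),"F",F.round(2),"T",T.round(3)); h=.224
print("contact r (mm):", np.round(1e3*np.array([(-h*F[0]-T[1])/F[2],(T[0]-h*F[1])/F[2]]),1))
E
python3 ft.py
```

```text
[0.5007 0.1332 0.0959] F [-0.91  0.03  0.15] T [ 0.111  0.071 -0.019]
contact r (mm): [877.3 691.4]
```

Call:
step_arm(steps=[0, 0, 0.002, 0, -1, 0, 0, 0.002, 0, -1, 0, 0, 0, 0, -1, 0, 0, 0, 0, -1])

```text
clock: 28.22
tool_pos: [0.5007, 0.1333, 0.0917]
tcp_rot: [-0.008, 3.141, 0.0]
force: [0.3, 0.0, 3.0]
width: 0.154
grip_force: 30.0
```

```bash
python3 ft.py
```

```text
[0.5007 0.1332 0.0917] F [-0.17  0.53  3.56] T [ 0.222 -0.099  0.014]
contact r (mm): [38.6 29.2]
```

Call:
step_arm(steps=[0, 0, 0.002, 0, -1, 0, 0, 0.002, 0, -1, 0, 0, 0, 0, -1, 0, 0, 0, 0, -1])

```text
clock: 29.02
tool_pos: [0.5007, 0.1333, 0.0877]
tcp_rot: [-0.008, 3.141, 0.0]
force: [-2.4, 1.5, 6.9]
width: 0.159
grip_force: 30.0
```

```bash
python3 ft.py
```

```text
[0.5007 0.1332 0.0878] F [-1.29  0.85  6.84] T [0.216 0.007 0.024]
contact r (mm): [41.1  3.8]
```

Call:
step_arm(steps=[0, 0, -0.003, 0, -1, 0, 0.001, 0, 0, -1, 0, 0.001, 0, 0, -1, 0, 0.001, 0, 0, -1, 0, 0, 0, 0, -1])

```text
clock: 29.95
tool_pos: [0.5005, 0.136, 0.0905]
tcp_rot: [0.008, -3.141, 0.0]
force: [-1.8, -2.4, 5.0]
width: 0.158
grip_force: 30.0
```

```bash
python3 ft.py
```

```text
[0.5005 0.136  0.0905] F [-0.64 -2.93  4.62] T [-0.681 -0.212 -0.052]
contact r (mm): [77.1 -5.6]
```

Call:
step_arm(steps=[0.001, 0, 0, 0, -1, 0.001, 0, 0, 0, -1, 0.001, 0, 0, 0, -1, 0, 0, 0, 0, -1])

```text
clock: 30.75
tool_pos: [0.4966, 0.1363, 0.09]
tcp_rot: [0.009, -3.14, -0.0]
force: [-0.2, -0.1, -1.3]
width: 0.156
grip_force: 30.0
```

```bash
python3 ft.py
```

```text
[0.4974 0.1362 0.0904] F [ 0.07 -0.24 -0.87] T [ 0.086 -0.158  0.013]
contact r (mm): [-162.6 -161.9]
```

Call:
step_arm(steps=[0, 0, 0.003, 0, -1, 0, 0, 0.003, 0, -1, 0, 0, 0, 0, -1, 0, 0, 0, 0, -1])

```text
clock: 31.55
tool_pos: [0.4975, 0.1362, 0.0846]
tcp_rot: [0.008, -3.142, -0.0]
force: [-0.0, 0.5, -0.8]
width: 0.16
grip_force: 30.0
```

```bash
python3 ft.py
```

```text
[0.4976 0.1361 0.0847] F [-0.04  0.21 -1.32] T [ 0.12  -0.122  0.006]
contact r (mm): [-100.7  -55.2]
```

Call:
step_arm(steps=[0, 0, 0.003, 0, -1, 0, 0, 0.003, 0, -1, 0, 0, 0, 0, -1, 0, 0, 0, 0, -1])

```text
clock: 32.35
tool_pos: [0.4973, 0.136, 0.0784]
tcp_rot: [0.008, -3.141, 0.0]
force: [-1.2, -0.5, -1.7]
width: 0.164
grip_force: 30.0
```

```bash
python3 ft.py
```

```text
[0.4974 0.136  0.0786] F [-0.73 -1.23 -1.47] T [-0.19  -0.029 -0.001]
contact r (mm): [-130.5  -57.8]
```

Call:
step_arm(steps=[0, 0, 0.002, 0, -1, 0, 0, 0.002, 0, -1, 0, 0, 0, 0, -1, 0, 0, 0, 0, -1])

```text
clock: 33.15
tool_pos: [0.4977, 0.1361, 0.0746]
tcp_rot: [-0.008, 3.141, 0.0]
force: [0.5, -2.7, -0.6]
width: 0.159
grip_force: 30.0
```

```bash
python3 ft.py
```

```text
[0.4977 0.1361 0.0747] F [ 1.37 -2.52 -0.32] T [-0.449 -0.436  0.005]
contact r (mm): [-401.7 -358.5]
```

Call:
step_arm(steps=[-0.0005, -0.001, 0.002, 0, -1, 0, 0, 0.003, 0, -1, 0, 0, 0.003, 0, -1, 0, 0, 0.002, 0, -1, 0, 0, 0, 0, -1, 0, 0, 0, 0, -1])

```text
clock: 34.2
tool_pos: [0.4981, 0.1358, 0.065]
tcp_rot: [-0.009, 3.141, 0.001]
force: [-1.4, 0.6, 7.6]
width: 0.164
grip_force: 30.0
```

```bash
python3 ft.py
```

```text
[0.4981 0.1358 0.065 ] F [-1.55  0.66  7.82] T [ 0.305  0.537 -0.02 ]
contact r (mm): [-24.4  20.1]
```

Call:
step_arm(steps=[0, 0, 0.0005, 0.1, -1, 0, 0, 0, 0.175, -1, 0, 0, 0, 0.175, -1, 0, 0, 0, 0.175, -1, 0, 0, 0, 0.175, -1, 0, 0, 0, 0.175, -1, 0, 0, 0, 0.175, -1, 0, 0, 0, 0.175, -1, 0, 0, 0, 0.175, -1, 0, 0, 0, 0.17, -1, 0, 0, 0, 0, -1, 0, 0, 0, 0, -1])

```text
clock: 36.0
tool_pos: [0.4986, 0.1358, 0.0647]
tcp_rot: [2.323, 2.115, 0.002]
force: [-1.6, 0.1, 8.1]
width: 0.16
grip_force: 30.0
```

```bash
python3 ft.py
```

```text
[0.4985 0.1358 0.0646] F [-1.27  0.58  8.35] T [0.334 0.193 0.032]
contact r (mm): [10.9 24.6]
```

Call:
step_arm(steps=[0, 0, 0, -0.09, -1, 0, 0, -0.0015, 0, -1, 0, 0, -0.0015, 0, -1, 0, 0, 0, 0, -0.3, 0, 0, 0, 0, -0.3, 0, 0, 0, 0, -0.3, 0, 0, -0.03, 0, -0.3, 0, 0, -0.04, 0, -0.3, 0, 0, -0.04, 0, -0.3, 0, 0, 0, 0, -0.3])

```text
clock: 37.55
tool_pos: [0.4996, 0.1358, 0.1801]
tcp_rot: [2.224, 2.215, 0.007]
force: [0.8, 0.6, -0.8]
width: 0.347
grip_force: 0.0
```

```bash
python3 - <<'E'
from plan import *
p,th,s=now(); print(p,th,s["width"],s["force"])
for t in(.664,): plan([(.4248,-.3622,p[2],t),(.4248,-.3622,.0435,t)])
E
```

```text
[0.49964768 0.13576423 0.18006546] 1.566783394877906 0.3469784836799596 [ 0.84781053  0.57070814 -0.77081692]
shift [-498.3  -72.8   -0. ] n=11 each [-0.0453 -0.0066 -0.    ] | turn 0.903 m=6 each 0.1505
shift [  0.    0.  136.6] n=3 each [0.     0.     0.0455] | turn -0.0 m=0 each -0.0
```

Call:
step_arm(steps=[-0.0453, -0.0066, 0, 0, 0, -0.0453, -0.0066, 0, 0, 0, -0.0453, -0.0066, 0, 0, 0, -0.0453, -0.0066, 0, 0, 0, -0.0453, -0.0066, 0, 0, 0.2, -0.0453, -0.0066, 0, 0, 0.2, -0.0453, -0.0066, 0, 0, 0.2, -0.0453, -0.0066, 0, 0, 0.2, -0.0453, -0.0066, 0, 0, 0.2, -0.0453, -0.0066, 0, 0, 0.2, -0.0453, -0.0066, 0, 0, 0.2, 0, 0, 0, 0.15, 0.2, 0, 0, 0, 0.15, 0.2, 0, 0, 0, 0.15, 0.2, 0, 0, 0, 0.15, 0.2, 0, 0, 0, 0.15, 0.2, 0, 0, 0, 0.153, 0.2, 0, 0, 0, 0, 0.2])

```text
clock: 39.8
tool_pos: [0.4229, -0.3625, 0.1759]
tcp_rot: [-2.968, -1.025, 0.002]
force: [-0.0, 0.5, 0.6]
width: 0.596
grip_force: 0.0
```

```bash
cat > chk2.py <<'E'
from plan import *
from fit import *
C={n:eyes.read_camera(n) for n in("top","side")}
def dm(n):
    v=C[n]["img"].max(2).astype(float); lo,hi=dict(top=(45,130),side=(95,190))[n]; return np.clip((hi-v)/(hi-lo),0,1)
S0=[(.6104,.1279,1.67,.026),(.5004,.1335,1.57,.026),(.4248,-.3625,.664,0)]
for j,s in enumerate(S0):
    for n in C:
        p,e=fit([C[n]],[dm(n)],[[(x,y,z+s[3]) for x,y,z in P] for P in STUD],s[:3],4); print("stud",j,n,np.round(p,4),round(e,3))
im=[C[n]["img"] for n in C]
a=cv2.resize(im[0][130:250,190:350],(480,360)); b=cv2.resize(im[1][130:310,225:415],(317,300))
cv2.imwrite("pics/chk2.png",np.hstack([a,cv2.copyMakeBorder(b,0,60,0,0,cv2.BORDER_CONSTANT)]))
print(now()[:2])
plan([(.4248,-.3622,.0435,.664)])
E
python3 chk2.py
```

```text
stud 0 top [0.6107 0.1269 1.8095] 0.171
stud 0 side [0.6105 0.127  1.7122] 0.301
stud 1 top [0.4981 0.1336 2.7897] 0.175
stud 1 side [0.4985 0.134  1.6226] 0.232
stud 2 top [ 0.4162 -0.3689  1.5804] 0.371
stud 2 side [ 0.4236 -0.3622  0.5881] 0.179
(array([ 0.42311438, -0.36262973,  0.17630751]), np.float64(0.6674595080757728))
shift [  1.6   0.7 132.8] n=3 each [0.0005 0.0002 0.0443] | turn 0.003 m=1 each 0.0035
```

View pics/chk2.png

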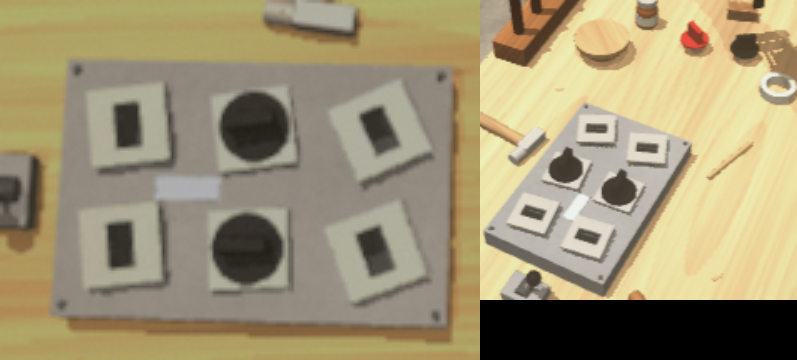

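Studs 0 and 1 both sit across their slots in pads 1 and 4, and nothing else has moved. Now I grasp stud 2.

Call:
step_arm(steps=[0.002, 0.002, 0.05, 0, 0.2, 0, 0, 0.05, 0, 0.2, 0, 0, 0.033, 0, 0.2, 0, 0, 0, 0, 0.2, 0, 0, 0, 0, -1, 0, 0, 0, 0, -1, 0, 0, 0, 0, -1, 0, 0, 0, 0, -1, 0, 0, 0, 0, -1], grip_force=30)

```text
clock: 41.02
tool_pos: [0.4262, -0.3632, 0.0442]
tcp_rot: [2.97, 1.024, 0.0]
force: [-0.1, -0.2, 1.2]
width: 0.158
grip_force: 30.0
```

```bash
python3 - <<'E'
from plan import *
p,th,s=now(); print(p,th,s["width"],s["grip_force"])
for t in (ANG[5],ANG[5]+np.pi):
    plan([(p[0],p[1],.15,th),(*padc(5),.15,t),(*padc(5),.0925,t)])
E
```

```text
[ 0.4262389  -0.36323272  0.04422518] 0.6638276399314788 0.15825357264363507 30.000096797011793
shift [   0.     0.  -105.8] n=3 each [ 0.      0.     -0.0353] | turn -0.0 m=0 each -0.0
shift [ 289.3 -258.1   -0. ] n=8 each [ 0.0362 -0.0323 -0.    ] | turn 0.336 m=2 each 0.1679
shift [ 0.   0.  57.5] n=2 each [0.     0.     0.0288] | turn -0.0 m=0 each -0.0
shift [   0.     0.  -105.8] n=3 each [ 0.      0.     -0.0353] | turn -0.0 m=0 each -0.0
shift [ 289.3 -258.1   -0. ] n=8 each [ 0.0362 -0.0323 -0.    ] | turn -2.806 m=16 each -0.1754
shift [-0.   0.  57.5] n=2 each [-0.      0.      0.0288] | turn -0.0 m=0 each -0.0
```

Call:
step_arm(steps=[0, 0, -0.04, 0, -1, 0, 0, -0.04, 0, -1, 0, 0, -0.026, 0, -1, 0.0362, -0.0323, 0, 0, -1, 0.0362, -0.0323, 0, 0, -1, 0.0362, -0.0323, 0, 0, -1, 0.0362, -0.0323, 0, 0, -1, 0.0362, -0.0323, 0, 0, -1, 0.0362, -0.0323, 0, 0, -1, 0.0362, -0.0323, 0, 0, -1, 0.0362, -0.0323, 0, 0, -1, 0, 0, 0, 0.168, -1, 0, 0, 0, 0.168, -1, 0, 0, 0.03, 0, -1, 0, 0, 0.0155, 0, -1, 0, 0, 0, 0, -1, 0, 0, 0, 0, -1])

```text
clock: 43.15
tool_pos: [0.4956, 0.0188, 0.1052]
tcp_rot: [-3.099, -0.513, -0.001]
force: [-0.2, 0.4, -1.0]
width: 0.161
grip_force: 30.0
```

```bash
python3 ft.py; python3 -c "
from plan import *
plan([(*padc(5),.0925,.325)])"
```

```text
[0.4955 0.0188 0.1052] F [-0.09 -0.19 -0.72] T [0.002 0.01  0.019]
contact r (mm): [-14.4 -61.1]
shift [-0.5  0.4 12.5] n=1 each [-0.0005  0.0004  0.0125] | turn 0.003 m=1 each 0.0027
```

Foot offset is 0.0442. Lower to foot ≈0.050 and check for pad contact.

Call:
step_arm(steps=[-0.0005, 0.0004, 0.005, 0.003, -1, 0, 0, 0.004, 0, -1, 0, 0, 0.002, 0, -1, 0, 0, 0, 0, -1, 0, 0, 0, 0, -1])

```text
clock: 44.08
tool_pos: [0.4948, 0.0182, 0.0936]
tcp_rot: [-3.1, -0.508, -0.0]
force: [-0.4, 0.2, -0.6]
width: 0.157
grip_force: 30.0
```

```bash
python3 ft.py
```

```text
[0.4948 0.0182 0.0937] F [-0.03 -0.09 -0.79] T [ 0.017  0.016 -0.01 ]
contact r (mm): [ 13.3 -48. ]
```

Call:
step_arm(steps=[0, 0, 0.004, 0, -1, 0, 0, 0.004, 0, -1, 0, 0, 0.0035, 0, -1, 0, 0, 0, 0, -1])

```text
clock: 44.88
tool_pos: [0.4945, 0.0182, 0.0816]
tcp_rot: [-3.1, -0.508, 0.001]
force: [-0.4, -0.3, -0.2]
width: 0.158
grip_force: 30.0
```

```bash
python3 ft.py
```

```text
[0.4949 0.0182 0.0822] F [-0.2  -0.02 -0.45] T [-0.003 -0.006 -0.01 ]
contact r (mm): [-116.9   -0.9]
```

Inside the fixed slot. Push to foot ≈0.0225 (TCP 0.0665).

Call:
step_arm(steps=[0, 0, 0.004, 0, -1, 0, 0, 0.004, 0, -1, 0, 0, 0.004, 0, -1, 0, 0, 0.0035, 0, -1, 0, 0, 0, 0, -1, 0, 0, 0, 0, -1])

```text
clock: 45.92
tool_pos: [0.4948, 0.0182, 0.0668]
tcp_rot: [3.1, 0.508, 0.0]
force: [-2.5, -0.8, 6.5]
width: 0.159
grip_force: 30.0
```

```bash
python3 ft.py
```

```text
[0.4948 0.0182 0.0669] F [-2.62 -0.09  6.9 ] T [-0.055  0.596 -0.007]
contact r (mm): [-1.3 -5.2]
```

Call:
step_arm(steps=[0, 0, 0.0008, 0, -1, 0, 0, 0, -0.175, -1, 0, 0, 0, -0.175, -1, 0, 0, 0, -0.175, -1, 0, 0, 0, -0.175, -1, 0, 0, 0, -0.175, -1, 0, 0, 0, -0.175, -1, 0, 0, 0, -0.175, -1, 0, 0, 0, -0.175, -1, 0, 0, 0, -0.17, -1, 0, 0, 0, 0, -1, 0, 0, 0, 0, -1])

```text
clock: 47.72
tool_pos: [0.4958, 0.0183, 0.0665]
tcp_rot: [1.833, 2.549, 0.002]
force: [-0.2, 0.4, 7.4]
width: 0.155
grip_force: 30.0
```

```bash
python3 ft.py; python3 -c "
from plan import *; print(now()[1])"
```

```text
[0.4958 0.0183 0.0665] F [ 0.3  -0.41  7.42] T [-0.011 -0.058  0.111]
contact r (mm): [-1.3 11. ]
1.89489950073886
```

Locked angle reached. Ease up, release, lift.

Call:
step_arm(steps=[0, 0, -0.0015, 0, -1, 0, 0, -0.0015, 0, -1, 0, 0, 0, 0, -0.3, 0, 0, 0, 0, -0.3, 0, 0, 0, 0, -0.3, 0, 0, -0.03, 0, -0.3, 0, 0, -0.04, 0, -0.3, 0, 0, -0.04, 0, -0.3, 0, 0, 0, 0, -0.3])

```text
clock: 49.15
tool_pos: [0.4966, 0.0184, 0.1817]
tcp_rot: [1.832, 2.547, 0.005]
force: [-0.1, 0.3, -0.1]
width: 0.349
grip_force: 0.0
```

```bash
python3 - <<'E'
from plan import *
p,th,s=now(); print(p,th)
import pickle; C=pickle.load(open("C0.pkl","rb"))
# isolator: at start; base direction box yaw; predicted base centre & ball in both cams
for n in C:
    for q in("isolator_base","isolator_tip"): pass
out=[]
for n,(u,v) in(("top",(190,195)),("side",(254,307))):
    a=C[n]["img"][v-20:v+20,u-20:u+20]; out.append(cv2.resize(a,(400,400),interpolation=cv2.INTER_CUBIC))
cv2.imwrite("pics/iso.png",np.hstack(out))
E
```

```text
[0.49657214 0.01839588 0.18173908] 1.894685358468209
```

View pics/iso.png

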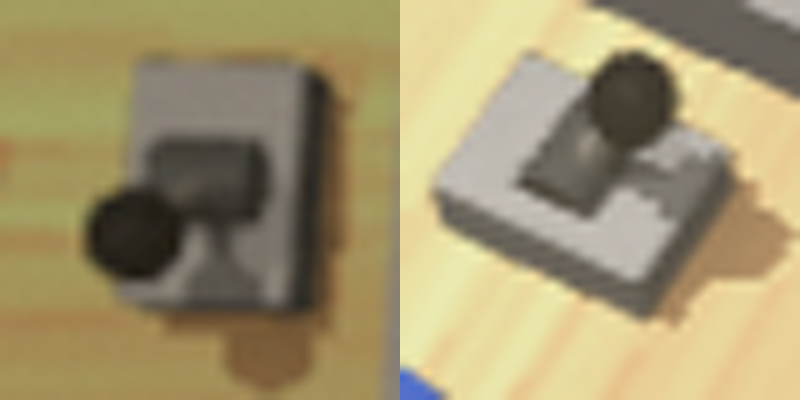

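```bash
cat > iso.py <<'E'
from plan import *; import pickle
from scipy.optimize import least_squares
C=pickle.load(open("C0.pkl","rb"))
obs={"top":np.array([183.2,197.7]),"side":np.array([256.8,296.5])}
r=least_squares(lambda P:np.concatenate([w2pix(C[n],[P])[0]-obs[n] for n in obs]),[.54,.37,.07]); print("ball",r.x.round(4),r.fun.round(2))
print("base top",pix2w(C["top"],[(191,193)],.025).round(4),"side",pix2w(C["side"],[(234+(145+0)/10/1+3.2,287+16)],.025).round(4))
E
python3 iso.py; python3 - <<'E'
from plan import *
plan([(.49,.37,.18,np.pi-.048)])
E
```

```text
ball [0.5409 0.3694 0.0716] [ 0.05  0.16 -0.16 -0.05]
base top [[0.5612 0.3669 0.025 ]] side [[0.5612 0.3695 0.025 ]]
shift [335.4 105.7   1.7] n=8 each [0.0419 0.0132 0.0002] | turn -1.199 m=7 each -0.1713
```

Call:
step_arm(steps=[0.0419, 0.0132, 0, 0, -1, 0.0419, 0.0132, 0, 0, -1, 0.0419, 0.0132, 0, 0, -1, 0.0419, 0.0132, 0, 0, -1, 0.0419, 0.0132, 0, 0, -1, 0.0419, 0.0132, 0, 0, -1, 0.0419, 0.0132, 0, 0, -1, 0.0419, 0.0132, 0, 0, -1, 0, 0, 0, -0.171, -1, 0, 0, 0, -0.171, -1, 0, 0, 0, -0.171, -1, 0, 0, 0, -0.171, -1, 0, 0, 0, -0.171, -1, 0, 0, 0, -0.171, -1, 0, 0, 0, -0.171, -1, 0, 0, 0, 0, -1])

```text
clock: 51.15
tool_pos: [0.4878, 0.3692, 0.1775]
tcp_rot: [-0.08, -3.139, 0.001]
force: [-0.3, -0.8, 0.9]
width: 0.006
grip_force: 0.0
```

```bash
cat > chk3.py <<'E'
from plan import *
from fit import *
C={n:eyes.read_camera(n) for n in("top","side")}
def dm(n):
    v=C[n]["img"].max(2).astype(float); lo,hi=dict(top=(45,130),side=(95,190))[n]; return np.clip((hi-v)/(hi-lo),0,1)
for j,s in enumerate([(.6104,.1279,1.67),(.4985,.1338,1.57),(.495,.0183,1.9)]):
    for dz in(.026,.030,.055):
        print(j,dz,[(n,fit([C[n]],[dm(n)],[[(x,y,z+dz) for x,y,z in P] for P in STUD],s,4)) for n in("side",)])
im=[C[n]["img"] for n in C]
a=cv2.resize(im[0][130:250,170:350],(540,360)); b=cv2.resize(im[1][170:340,225:355],(260,340))
cv2.imwrite("pics/chk3.png",np.hstack([a,cv2.copyMakeBorder(b,0,20,0,0,cv2.BORDER_CONSTANT)]))
p,th,s=now(); print(p,th,s["width"]); plan([(.498,.370,.07,np.pi-.048),(.5665,.367,.07,np.pi-.048)])
E
python3 chk3.py
```

```text
0 0.026 [('side', (array([0.61537927, 0.14687388, 2.7796467 ]), np.float64(1.6174170756943078)))]
0 0.03 [('side', (array([0.61227233, 0.1445464 , 2.84888132]), np.float64(1.5877037451785494)))]
0 0.055 [('side', (array([0.61628168, 0.14731165, 0.79890725]), np.float64(1.4962226336077848)))]
1 0.026 [('side', (array([0.50031014, 0.13405806, 1.51473985]), np.float64(0.5069590977014515)))]
1 0.03 [('side', (array([0.49908399, 0.13689788, 1.50965445]), np.float64(0.5151511199139918)))]
1 0.055 [('side', (array([0.49915092, 0.15223317, 0.6632063 ]), np.float64(0.5969529085872576)))]
2 0.026 [('side', (array([0.49492154, 0.01690232, 1.96057903]), np.float64(0.1882755903473782)))]
2 0.03 [('side', (array([0.49344122, 0.02015511, 1.96049641]), np.float64(0.17251406446157996)))]
2 0.055 [('side', (array([0.48442706, 0.04287582, 1.95926657]), np.float64(0.08852540287597978)))]
[0.48793014 0.3693555  0.1779793 ] 3.0876715681070355 0.00740044391829837
shift [-10.    1.2 108. ] n=3 each [-0.0033  0.0004  0.036 ] | turn -0.006 m=1 each -0.0059
shift [-68.6   0.3  -0. ] n=2 each [-0.0343  0.0001 -0.    ] | turn -0.0 m=0 each -0.0
```

View pics/chk3.png

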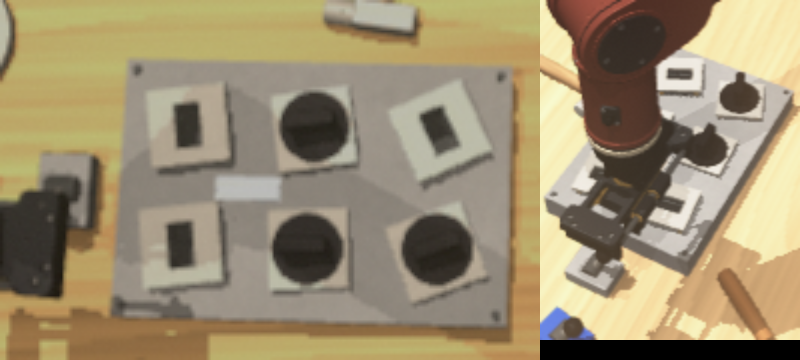

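All three studs are locked: their positions match the pad centres at height 26 mm and their wings lie across the slots. Now the grey isolator.

Call:
step_arm(steps=[-0.005, 0.0006, 0.036, 0, -1, -0.005, 0.0006, 0.036, 0, -1, 0, 0, 0.036, 0, -1, 0, 0, 0, 0, -1, -0.015, 0, 0, 0, -1, -0.015, 0, 0, 0, -1, -0.015, 0, 0, 0, -1, -0.012, 0, 0, 0, -1, -0.011, 0, 0, 0, -1, 0, 0, 0, 0, -1, 0, 0, 0, 0, -1])

```text
clock: 52.62
tool_pos: [0.5657, 0.3669, 0.0703]
tcp_rot: [-0.078, -3.139, 0.001]
force: [-3.5, 0.7, -0.2]
width: 0.006
grip_force: 1.9
```

```bash
python3 ft.py; python3 - <<'E'
from plan import *
out=[]
for n in("top","side"):
    c=eyes.read_camera(n); u,v=dict(top=(190,195),side=(254,307))[n]
    out.append(cv2.resize(c["img"][v-25:v+25,u-25:u+25],(390,390),interpolation=cv2.INTER_CUBIC))
cv2.imwrite("pics/iso2.png",np.hstack(out))
E
```

```text
[0.5656 0.3669 0.0705] F [-4.12  1.07 -1.54] T [0.261 0.757 0.048]
contact r (mm): [-107.9  -13.8]
```

Call:
step_arm(steps=[-0.001, 0, 0, 0, -1, -0.001, 0, 0, 0, -1, 0, 0, 0, 0, -1])

```text
clock: 53.4
tool_pos: [0.5661, 0.367, 0.0703]
tcp_rot: [-0.076, -3.137, 0.002]
force: [-10.2, 0.1, 0.7]
width: 0.009
grip_force: 5.0
```

```bash
python3 ft.py
```

```text
[0.5661 0.3669 0.0703] F [-10.33  -0.41   0.2 ] T [0.027 2.144 0.008]
contact r (mm): [867.2 605.7]
```

The force rises sharply with no travel, so the lever is at its stop. Back off and up.

Call:
step_arm(steps=[0.01, 0, 0, 0, -1, 0.02, 0, 0, 0, -1, 0.03, 0, 0, 0, -1, 0, 0, -0.05, 0, -1, 0, 0, -0.06, 0, -1, 0.04, 0.04, 0, 0, -1, 0, 0.05, 0, 0, -1, 0, 0.05, 0, 0, -1, 0, 0, 0, 0, -1, 0, 0, 0, 0, -1])

```text
clock: 54.95
tool_pos: [0.4759, 0.5113, 0.181]
tcp_rot: [0.079, 3.139, 0.0]
force: [0.4, -0.4, 0.4]
width: 0.006
grip_force: 0.0
```

```bash
python3 - <<'E'
from plan import *
from fit import *
print(now()[0],now()[2]["force"])
C={n:eyes.read_camera(n) for n in("top","side")}
BALL=lambda p: [cyl(.013,0,0)]
for n in C:
    g=C[n]["img"].max(2)
    for nm,q in(("off",(.5409,.3694,.0716)),("on",(.593,.367,.0705)),("pivot-up",(.567,.368,.077))):
        u,v=w2pix(C[n],[q])[0].round().astype(int); print(n,nm,(u,v),int(np.median(g[v-2:v+3,u-2:u+3])))
def dm(n):
    v=C[n]["img"].max(2).astype(float); lo,hi=dict(top=(45,130),side=(95,190))[n]; return np.clip((hi-v)/(hi-lo),0,1)
for j,s in enumerate([(.6104,.1279,1.67),(.4985,.1338,1.57),(.495,.0183,1.9)]):
    print(j,[(n,*np.round(fit([C[n]],[dm(n)],[[(x,y,z+.026) for x,y,z in P] for P in STUD],s,4)[0],3)) for n in C])
E
```

```text
[0.47594729 0.51128175 0.18098722] [ 0.41536755 -0.37638044  0.38216125]
top off (np.int64(183), np.int64(198)) 131
top on (np.int64(185), np.int64(179)) 42
top pivot-up (np.int64(183), np.int64(188)) 136
side off (np.int64(257), np.int64(296)) 59
side on (np.int64(241), np.int64(289)) 84
side pivot-up (np.int64(248), np.int64(292)) 87
0 [('top', np.float64(0.611), np.float64(0.126), np.float64(2.235)), ('side', np.float64(0.617), np.float64(0.127), np.float64(2.771))]
1 [('top', np.float64(0.498), np.float64(0.134), np.float64(1.097)), ('side', np.float64(0.499), np.float64(0.134), np.float64(1.618))]
2 [('top', np.float64(0.496), np.float64(0.016), np.float64(2.555)), ('side', np.float64(0.495), np.float64(0.017), np.float64(1.964))]
```

```bash
python3 - <<'E'
from h import *
c=eyes.read_camera("top"); g=c["img"].max(2); a=(g[168:192,175:197]<75).astype(np.uint8)
n,l,s,ce=cv2.connectedComponentsWithStats(a); 
for i in range(1,n): print(s[i],ce[i]+[175,168],pix2w(c,[ce[i]+[175,168]],.0705).round(3))
print(robot.job_done())
E
```

```text
[ 6  9 16 15 99] [187.43434343 183.64646465] [[0.58  0.359 0.07 ]]
[10 21  3  3  6] [185.83333333 190.33333333] [[0.561 0.363 0.071]]
the job is handed in; nothing more can be done
None
```

I locked all three studs that were on the bench into stiff receptacles, threw the grey isolator to its on stop, and handed the job in; no verdict came back. The side camera was blocked at the end, so the lever's on position rests on the push reaching its stop and one top view.

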